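Take a cover plate off a bent display peg and stand it in the block

ROBOT

A 6-joint arm with a two-finger parallel gripper is mounted at the origin on the work surface. World frame = base frame: x ahead of the robot, y to its left, z up, the work surface at z = 0. Lengths are in mm, angles in rad, forces in N, time in s.
With the tool pointing down it reaches from about 350 to 975 mm from the base axis. Payload 7.1 kg.
Tool frame: the origin (TCP) lies at the very end of the fingers, on their centre line; the grasp point (between the pads) lies 19 mm behind it; y points along the fingers, z is the direction in which the jaws open and shut, and the axes are right-handed (so a half turn about y gives the same grasp; the last joint's range is limited). The gripper opens to 88 mm and grips with 3 to 60 N. Pads are 20 mm wide; open, the fingers measure 115 mm over their backs; the gripper's body (75 mm by 178 mm) begins 61 mm behind the grasp point.
Start: joints at [1.203, 0.423, 1.63, -0, 1.089, -0.019], TCP at [213.574, 587.359, 222.675] pointing down, gripper open.
Joint ranges: [-3, 3], [-0.9, 2.11], [0.09, 2.58], [-1.31, 4.45], [0.11, 2.69], [-2.54, 2.54]. Speed limits (rad/s): [2.39, 2.39, 3.01, 3.14, 3.14, 3.14].

INTERFACE

Orientations are given as a rotation vector (axis times angle).
In Python, from workcell import ctrl gives the robot as it stands.
- The arm moves only by the shell command python3 -m jog 'ROWS'. ROWS is JSON, a list of rows, each a list of 3 entries, a list of its own where there are three numbers: the opening, from 0 (shut) to 1 (fully open), then the shift along the tool's x, y, z in cm, then the turn, a rotation vector about the tool's x, y, z in rad. In form: [[claw, [dx, dy, dz], [wx, wy, wz]], ...]. A call has 1 to 8 rows; each row is the pose to reach, as a shift and turn from the pose commanded when the call began, along the tool's axes at that moment; what a row does not reach only later rows make up. A row lasts 1/10 s, in which the tool goes at most 50 mm and 8.59 degrees, less where a joint would pass 70% of its speed; a pose out of reach is approached as far as the arm can. A call with a gripper value outside its range is refused whole. The fingers move at their own pace and stop on an object; the grip force is fixed at half the most. Time passes only in rows, so rows that repeat a pose let the fingers close. It gives the time, the measured TCP pose, the force and the opening at its end, in the units of the state.
- ctrl.get_obs(): the state, without advancing time (a new reading comes with each control period).
- ctrl.get_image(name): name is "scene" or "side" or "wrist"; returns a dict with "color" (420x560x3 uint8, red, green, blue), "z_map" (420x560 float32, mm along the optical axis (not along the pixel's ray), 0 where there is no reading), "fx", "fy", "cx", "cy" (pixels), "dist_coeffs" ([k1, k2, p1, p2, k3] as OpenCV has them; the pictures are not rectified), "pose" (4x4, takes a point from camera to world coordinates). Camera axes: x right, y down, z forward; pixel columns grow to the right and rows downward; lengths in mm; the calibration is good to about 2 mm. A picture is of the moment at which its call begins.
- ctrl.close_job(): hands the job in, once; it reports no verdict.
The state is a dict: "t": time; "qpos": joint angles; "qvel": joint speeds; "joint_torque": joint torques, N m; "ee_pos": TCP position; "orientation": TCP orientation; "ft_force": force on the tool from outside, world axes, zero at the start; "moment": the same for the moment, N m; "width": finger opening in mm.
Only numpy, scipy, OpenCV 4.12 (cv2) and the standard library are available. Lean on these libraries where they do the work, as an engineer would, in place of code of your own. Each camera call takes 0.05 s, during which the arm holds its last target.

TASK

Take the hanging cover plate off its wire peg: slide it out along the peg and lift its tab end over the upturned tip, gently, without ever pushing or pulling on the peg with more than about 8 newtons. Then lower the plate upright into the slot of the wooden block, right down to the slot's floor, before letting go of it. Leave the hammer, the wrench and the tin where they are.

Things in the scene. Friction and masses are not known exactly. Their poses are not given: they have to be found in the camera images.
- plate: Cast aluminium cover plate, 8 mm thick, 0.18 to 0.28 kg, hanging upright on the peg. Origin: middle of its lower edge; x is its thickness, y its width, z up. The body is 70 mm wide and 56 mm tall, with a decorative boss 1.5 mm proud; above it a tab 36 mm wide reaches to 130 mm. The tab's solid top, 83 to 130 mm up, is the pick end: grip it across the 8 mm, fingertips 105 mm or more up, clear of the peg's tip.
- plate_hole (a point): Centre of the hanging hole in the plate's tab, 74.5 mm above the plate's origin, axes as the plate's. The hole is rectangular, 11 mm wide (y) and 17 mm tall (z), through the 8 mm thickness. On the straight wire it has 12 mm of play up and down and 6 mm sideways, on the upturned end only about 2 to 8 mm up and down.
- stand: Fixed parts stand: dark foot 14 mm thick, 100 mm wide, from 120 mm in front of the origin to 30 mm behind, and a wooden post 34 mm wide, 22 mm thick, 166 mm tall. Origin: at table height under the middle of the post's front face; x points backward. A 5 mm steel wire peg runs out from the post along the stand's -x, its centre line 150 mm up. More than 8 N between plate and stand is too much.
- peg_knee (a point): Point on the peg's centre line 55 mm out from the post, axes as the stand's; up to here the wire is level and rigid (the plate hangs 42 mm from the post). The next 75 mm are straight but bent here by an unknown angle, up to 0.2 rad up or down and 0.16 rad sideways: feel or see it. The last 40 mm turn up 0.58 rad more. The peg ends under 172 mm from the post. This outer part is springy, 10 N/mm at the upturn, 4 at the tip.
- block: Fixed pale wooden block on a dark wooden base, together 100 mm (x) by 130 mm (y) by 40 mm tall, origin at the centre of its underside. One slot along its y in the middle of the top: 11 mm wide (x), 76 mm long (y), 25 mm deep, for the lower edge of the plate. Either face of the plate may look either way.
- block_slot (a point): Centre of the slot's floor, 15 mm above the block's underside, axes as the block's. The plate's origin belongs here.
- hammer: Loose hammer lying on the bench to the left, about 260 mm long; bystander.
- wrench: Loose wrench lying on the bench to the right; bystander.
- tin: Closed dark steel tin, 60 mm across, 80 mm tall, at the back of the bench; bystander.
There are look-alikes about, which are no part of the job. There is more than one size of the plate; the one meant has the size given above. Of the things shaped like the stand, the dark steel one is meant.

How it is judged:
By the outcome, as a careful person would: the job done as asked, in the order asked, and still so for the second after the job is handed in, with the robot touching nothing.
It also fails if it takes over 72 s, if anything falls off the work surface, if the arm or the gripper's body presses on something with over 40 N, if the wrist force passes 120 N, or if a joint passes its speed limit or range.

## Working session

There is one attempt and no reset: what is moved stays moved. The work goes in short steps, Python scripts to look and compute and a shell command to move; the robot and the scene stay as the last step left them, time stands still between calls to the robot, and variables do not carry over. Pictures are saved under pics/ and viewed, and the job is handed in when it is done.

```bash
mkdir -p pics; ls; cat > h.py <<'E'
import numpy as np, cv2
from workcell import ctrl
from scipy.spatial.transform import Rotation as R
def snap(name,fn=None):
    d=ctrl.get_image(name)
    np.savez('last_%s.npz'%name,**{k:np.asarray(v) for k,v in d.items()})
    if fn: cv2.imwrite('pics/'+fn,d['color'][:,:,::-1])
    return d
def load(name): return dict(np.load('last_%s.npz'%name))
def KD(d): return np.array([[d['fx'],0,d['cx']],[0,d['fy'],d['cy']],[0,0,1]],float),np.asarray(d['dist_coeffs'],float)
def rays(d,px):
    K,D=KD(d); px=np.asarray(px,float).reshape(-1,1,2)
    n=cv2.undistortPoints(px,K,D).reshape(-1,2); T=np.asarray(d['pose'])
    v=np.c_[n,np.ones(len(n))]@T[:3,:3].T
    return T[:3,3],v   # v has unit depth
def onplane(d,px,z):
    o,v=rays(d,px); return o+v*((z-o[2])/v[:,2])[:,None]
def depthpts(d,px):
    o,v=rays(d,px); px=np.asarray(px,int).reshape(-1,2); zz=np.asarray(d['z_map'])[px[:,1],px[:,0]]
    return o+v*zz[:,None]
def tri(d1,p1,d2,p2):
    o1,v1=rays(d1,[p1]);o2,v2=rays(d2,[p2]);v1=v1[0];v2=v2[0]
    s=np.linalg.lstsq(np.c_[v1,-v2],o2-o1,rcond=None)[0]
    a=o1+s[0]*v1;b=o2+s[1]*v2
    return (a+b)/2,np.linalg.norm(a-b)
def proj(d,P):
    K,D=KD(d);T=np.linalg.inv(np.asarray(d['pose']))
    return cv2.projectPoints(np.asarray(P,float).reshape(-1,1,3),cv2.Rodrigues(T[:3,:3])[0],T[:3,3],K,D)[0].reshape(-1,2)
E
python3 - <<'E'
from h import *
np.set_printoptions(precision=3,suppress=True)
for n in ['scene','side','wrist']:
    d=snap(n,n+'0.png'); print(n,d['fx'],d['cx'],d['cy'],d['dist_coeffs']);print(np.asarray(d['pose']))
print(ctrl.get_obs())
E
```

```text
pics
scene 383.7279583762423 284.52485074670733 215.8543404703382 [-0.01  0.    0.    0.    0.  ]
[[   0.193    0.706   -0.681 1404.423]
 [   0.981   -0.127    0.146 -182.023]
 [   0.016   -0.697   -0.717  967.769]
 [   0.       0.       0.       1.   ]]
side 414.9178368730211 282.24879435097074 212.68154127543482 [0.019 0.    0.    0.    0.   ]
[[   0.874   -0.293    0.388  128.409]
 [  -0.486   -0.559    0.672 -807.193]
 [   0.02    -0.776   -0.631  881.523]
 [   0.       0.       0.       1.   ]]
wrist 323.26479627824125 279.40487605798717 205.16697261632598 [-0.013  0.     0.     0.     0.   ]
[[  0.342   0.902   0.264 141.593]
 [  0.94   -0.328  -0.097 612.269]
 [ -0.001   0.281  -0.96  383.77 ]
 [  0.      0.      0.      1.   ]]
{'t': 0.15, 'qpos': array([ 1.203,  0.424,  1.631, -0.   ,  1.089, -0.019]), 'qvel': array([ 0.001, -0.002, -0.   ,  0.001,  0.   ,  0.001]), 'joint_torque': array([  0.   , -54.499, -27.392,   0.064,   0.02 ,  -0.   ]), 'ee_pos': array([213.434, 586.961, 222.049]), 'orientation': array([-1.555,  0.274, -0.274]), 'ft_force': array([-0.548, -1.319,  0.632]), 'moment': array([ 0.015,  0.016, -0.018]), 'width': 87.90266762008444}
```

View pics/scene0.png

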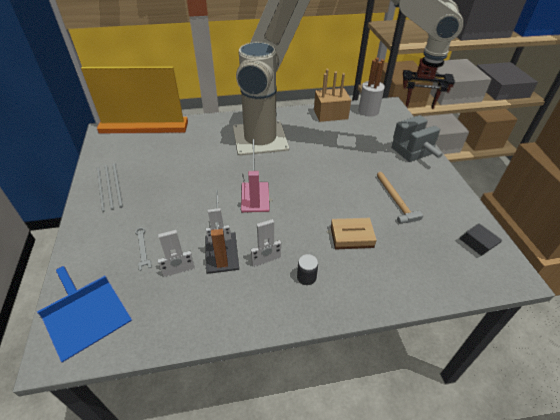

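View pics/side0.png

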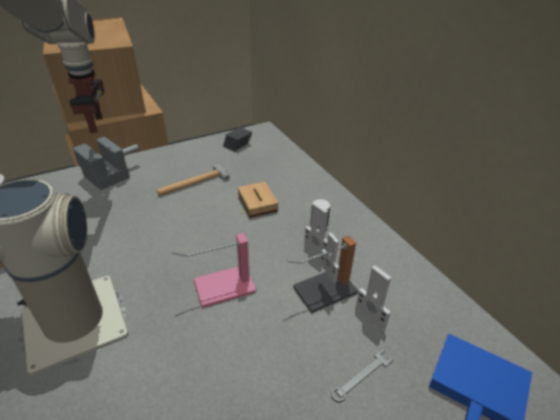

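View pics/wrist0.png

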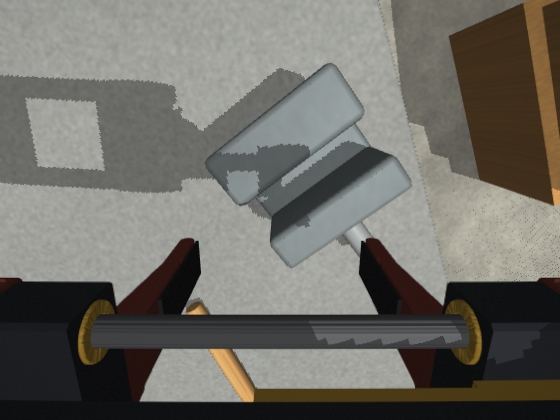

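```bash
python3 - <<'E'
from h import *
a=load('scene')['color'][130:300,110:410]; cv2.imwrite('pics/c1.png',cv2.resize(a[:,:190],None,fx=4,fy=3.5,interpolation=2)[:,:,::-1])
b=load('side')['color'][180:330,160:410]; cv2.imwrite('pics/c2.png',cv2.resize(b,None,fx=3.2,fy=3.2,interpolation=2)[:,:,::-1])
E
```

```text
(no output)
```

View pics/c1.png

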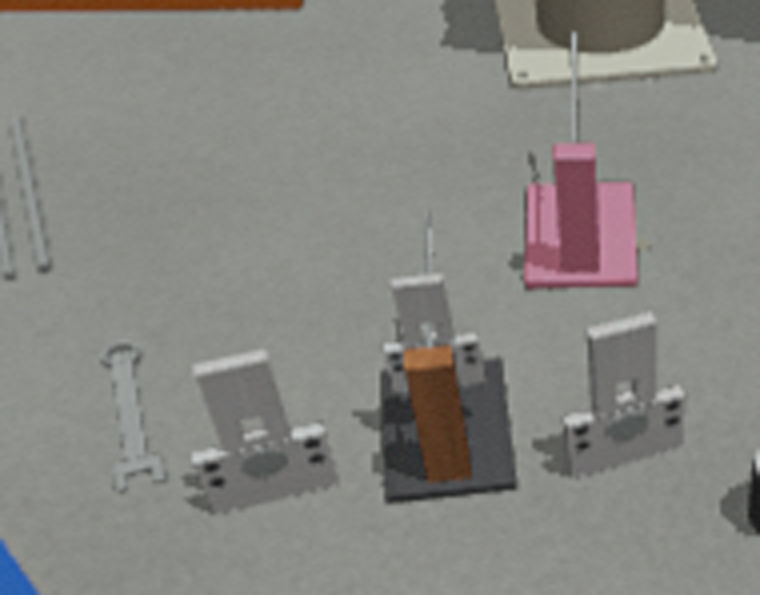

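View pics/c2.png

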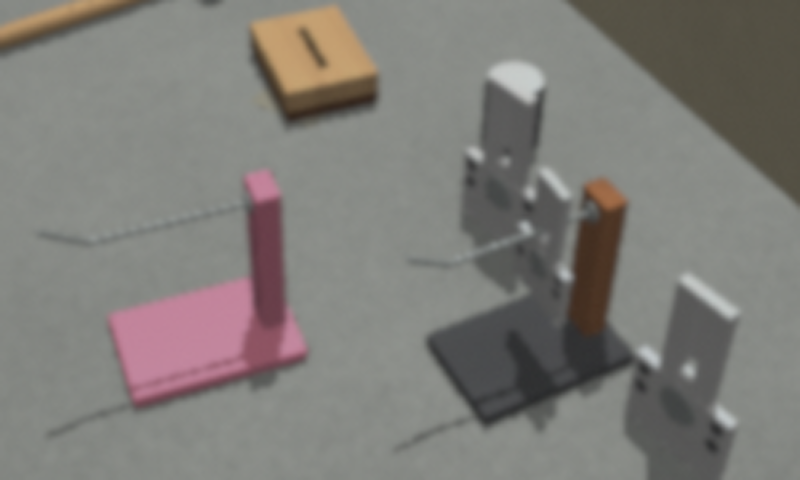

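```bash
python3 - <<'E'
from h import *
np.set_printoptions(precision=1,suppress=True)
S=load('scene');D=load('side')
def px1(x,y): return (110+x/4,130+y/3.5)
def px2(x,y): return (160+x/3.2,180+y/3.2)
for n,a,b in [('post bl',(407,365),(585,207)),('post br',(453,363),(625,205)),('post fl',(408,350),(588,185)),('post fr',(450,348),None),('tip',(429,213),(410,260)),('plate top L(scene)',(392,282),(567,195)),('plate top R',(443,277),(540,170)),]:
    if b: print(n,*tri(S,px1(*a),D,px2(*b)))
# foot corners
print('foot',onplane(S,[px1(*p) for p in [(388,490),(515,487),(501,360)]],14))
print('foot side',onplane(D,[px2(*p) for p in [(430,340),(487,410),(630,352)]],14))
print('post top',onplane(S,[px1(*p) for p in [(407,365),(453,363),(408,350),(450,348)]],166))
print('post top side',onplane(D,[px2(*p) for p in [(585,207),(610,212),(625,200),(598,182)]],166))
# block via colour
for d,nm in((S,'scene'),(D,'side')):
    hsv=cv2.cvtColor(d['color'],cv2.COLOR_RGB2HSV)
    m=cv2.inRange(hsv,(8,80,130),(22,190,255))
    n,l,st,c=cv2.connectedComponentsWithStats(m)
    print(nm,[ (st[i].tolist(),c[i]) for i in range(1,n) if st[i,4]>150])
E
```

```text
post bl [ 654.9 -224.5  150. ] 19.305371916366553
post br [ 678.9 -212.4  152.4] 29.510364157774458
post fl [ 657.2 -221.6  170.2] 19.47650082782529
tip [ 494.7 -205.   159.8] 4.033526054056633
plate top L(scene) [ 614.5 -234.6  197.6] 1.2328719716304977
plate top R [ 613.6 -199.2  195.7] 2.208998491215991
foot [[ 681.5 -264.    14. ]
 [ 695.7 -169.    14. ]
 [ 546.4 -163.9   14. ]]
foot side [[ 537.4 -176.    14. ]
 [ 540.8 -261.1   14. ]
 [ 680.2 -267.    14. ]]
post top [[ 676.8 -231.3  166. ]
 [ 680.4 -199.8  166. ]
 [ 660.9 -229.6  166. ]
 [ 663.9 -200.5  166. ]]
post top side [[ 641.6 -226.8  166. ]
 [ 655.6 -240.6  166. ]
 [ 674.3 -235.1  166. ]
 [ 667.8 -207.9  166. ]]
scene [([370, 18, 27, 15, 216], array([383.8,  25.3])), ([450, 36, 110, 10, 556], array([502.6,  40.3])), ([399, 41, 28, 9, 175], array([412.5,  45.2])), ([316, 88, 35, 15, 308], array([333. ,  95.8])), ([408, 96, 134, 18, 676], array([467. , 105.3])), ([445, 151, 29, 9, 164], array([459.6, 155.1])), ([378, 172, 33, 41, 241], array([393.8, 192.5])), ([332, 218, 44, 24, 866], array([353. , 229.9]))]
side [([88, 18, 44, 32, 1005], array([109.9,  34.2])), ([141, 86, 21, 30, 275], array([149.4, 103.4])), ([158, 170, 60, 22, 252], array([187.4, 181. ])), ([239, 182, 38, 27, 657], array([257.1, 195.4]))]
```

```bash
cat >> h.py <<'E'
np.set_printoptions(precision=3,suppress=True)
def cur():
    o=ctrl.get_obs(); return np.array(o['ee_pos']),R.from_rotvec(o['orientation']),o
def grasp_R(yaw,flip=1):
    # tool y down, tool z along world (cos yaw, sin yaw,0)*flip
    y=np.array([0,0,-1.]); z=flip*np.array([np.cos(yaw),np.sin(yaw),0]); x=np.cross(y,z)
    return R.from_matrix(np.c_[x,y,z])
def to(p,Rt=None):
    P,Rc,o=cur(); d=Rc.inv().apply(np.asarray(p,float)-P)/10
    w=(Rc.inv()*Rt).as_rotvec() if Rt is not None else np.zeros(3)
    print('shift cm',d,'turn',w,'deg',np.degrees(np.linalg.norm(w)))
E
python3 - <<'E'
from h import *
P,Rc,o=cur(); print(P,Rc.as_matrix())
W=load('wrist'); T=np.asarray(W['pose']); print('cam in tool',Rc.inv().apply(T[:3,3]-P)); print(Rc.as_matrix().T@T[:3,:3])
for f in(1,-1): to([560,-215,330],grasp_R(0,f))
E
```

```text
[213.434 586.961 222.049] [[ 0.94  -0.     0.342]
 [-0.342 -0.001  0.94 ]
 [ 0.    -1.    -0.001]]
cam in tool [ -76.164 -161.72    -0.969]
[[-0.     0.96   0.281]
 [-0.    -0.281  0.96 ]
 [ 1.     0.     0.   ]]
shift cm [ 59.978 -10.716 -63.536] turn [0.001 1.222 0.001] deg 70.01554201473016
shift cm [ 59.978 -10.716 -63.536] turn [ 0.001 -1.92  -0.001] deg 109.98450476270011
```

```bash
python3 -m jog '[[1,[5,-5,-5],[0,0.1,0]],[1,[10,-10,-10],[0,0.2,0]],[1,[60,-10,-63.5],[0,1.22,0]],[1,[60,-10,-63.5],[0,1.22,0]],[1,[60,-10,-63.5],[0,1.22,0]],[1,[60,-10,-63.5],[0,1.22,0]],[1,[60,-10,-63.5],[0,1.22,0]],[1,[60,-10,-63.5],[0,1.22,0]]]'; python3 - <<'E'
from h import *
to([570,-210,275],grasp_R(0)); print(cur()[2]['qpos'])
E
```

```text
t: 0.95
ee_pos: [366.4, 236.2, 296.5]
orientation: [-1.262, 1.123, -1.123]
ft_force: [1.5, 0.8, -0.8]
width: 87.6
shift cm [46.679  2.155 15.038] turn [-0.     0.116 -0.   ] deg 6.66612602839498
[ 0.545  0.044  1.948 -0.     1.15   0.429]
```

```bash
python3 -m jog '[[1,[46.7,2,15],[0,0.116,0]],[1,[46.7,2,15],[0,0.116,0]],[1,[46.7,2,15],[0,0.116,0]],[1,[46.7,2,15],[0,0.116,0]],[1,[46.7,2,15],[0,0.116,0]],[1,[46.7,2,15],[0,0.116,0]],[1,[46.7,2,15],[0,0.116,0]],[1,[46.7,2,15],[0,0.116,0]]]'; python3 - <<'E'
from h import *
to([570,-210,275],grasp_R(0)); print(cur()[2]['qpos'])
E
```

```text
t: 1.75
ee_pos: [534.2, -126.9, 279.9]
orientation: [-1.212, 1.205, -1.205]
ft_force: [-0.1, 1.1, 1.1]
width: 87.6
shift cm [8.333 0.488 3.533] turn [ 0.     0.006 -0.   ] deg 0.32077762654143066
[-0.255  0.248  1.744  0.     1.15  -0.261]
```

```bash
python3 -m jog '[[1,[4.5,0.2,2],[0,0.006,0]],[1,[8,0.5,3.5],[0,0.006,0]],[1,[8.3,0.5,3.5],[0,0.006,0]],[1,[8.3,0.5,3.5],[0,0.006,0]]]'; python3 - <<'E'
from h import *
print(cur()[:2],cur()[1].as_matrix())
snap('wrist','w1.png')
E
```

```text
t: 2.15
ee_pos: [568.8, -208.0, 274.3]
orientation: [-1.209, 1.212, -1.209]
ft_force: [-0.1, 0.9, 0.0]
width: 87.8
(array([ 568.814, -208.032,  274.289]), Rotation.from_matrix(array([[-0.002, -0.002,  1.   ],
                            [-1.   ,  0.001, -0.002],
                            [-0.001, -1.   , -0.002]]))) [[-0.002 -0.002  1.   ]
 [-1.     0.001 -0.002]
 [-0.001 -1.    -0.002]]
```

View pics/w1.png

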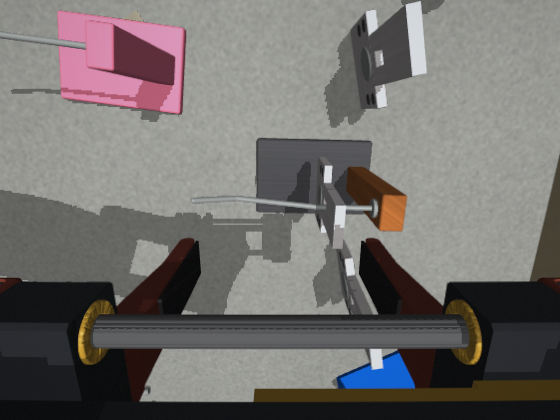

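```bash
python3 - <<'E'
from h import *
W=load('wrist')
a=W['color'][130:270,180:420]; cv2.imwrite('pics/w1c.png',cv2.resize(a,None,fx=3.3,fy=3.3,interpolation=2)[:,:,::-1])
z=W['z_map']; 
# points height map: print pixels with z 120..215 world in region
ys,xs=np.mgrid[130:270,180:420]; px=np.c_[xs.ravel(),ys.ravel()]
P=depthpts(W,px); 
m=(P[:,2]>125)&(P[:,2]<185)&(P[:,0]<600)&(P[:,1]>-250)&(P[:,1]<-170)
for x0 in range(485,600,6):
    k=m&(abs(P[:,0]-x0)<3)
    if k.any(): q=P[k]; print(x0,k.sum(),q.mean(0),'max z',q[:,2].max(),'y',q[:,1].min(),q[:,1].max())
m=(P[:,2]>190)&(P[:,2]<215)
q=P[m];print('plate top',m.sum(),q.min(0),q.max(0),q.mean(0)); print('px',px[m].min(0),px[m].max(0))
r=cv2.minAreaRect(q[:,:2].astype(np.float32)); print(r)
m=(P[:,2]>155)&(P[:,2]<175)&(P[:,0]>640); q=P[m]; print('post',m.sum(),q.min(0),q.max(0),q.mean(0),cv2.minAreaRect(q[:,:2].astype(np.float32)))
m=(P[:,2]>8)&(P[:,2]<25)
q=P[m]; print('foot',cv2.minAreaRect(q[:,:2].astype(np.float32)))
E
```

```text
491 12 [ 493.108 -206.864  165.481] max z 166.70893415845597 y -209.58220727523894 -204.82797402786883
497 42 [ 496.854 -206.979  164.29 ] max z 166.75680717824696 y -209.38518517066575 -205.0038456387665
503 45 [ 503.147 -207.475  160.528] max z 163.89102311822808 y -210.04057732276326 -205.4132692351758
509 41 [ 508.901 -208.13   157.386] max z 160.65823315263657 y -211.0337341199233 -206.0631972370441
515 37 [ 514.808 -208.695  154.109] max z 156.58627789528896 y -210.97230579155797 -206.60323301934812
521 43 [ 521.028 -209.074  150.583] max z 153.69797250249155 y -211.75618778756063 -207.05666707488305
527 36 [ 527.145 -209.602  147.292] max z 149.8548357364108 y -212.01817981591793 -207.48335676045542
533 34 [ 532.973 -210.429  146.262] max z 148.05645434662574 y -213.09685872753133 -208.23723646550374
539 37 [ 539.261 -210.801  147.035] max z 149.42929705115876 y -213.71657681554478 -208.69120510613027
545 31 [ 545.134 -211.361  147.565] max z 149.18568745387972 y -213.53858327051802 -209.59318126400333
551 35 [ 550.847 -212.102  147.608] max z 149.03518251810613 y -214.3576087
[... 670 characters left out ...]
.   ] max z 152.740967234273 y -218.53719824159108 -214.02455038606163
599 24 [ 598.071 -216.2    151.693] max z 154.30683313965181 y -219.028133987107 -214.1502580620176
plate top 568 [ 610.962 -237.72   190.046] [ 619.812 -201.152  201.15 ] [ 614.9   -217.955  198.219]
px [331 202] [345 248]
((615.425048828125, -219.45059204101562), (36.659934997558594, 8.355206489562988), 88.88211059570312)
post 1151 [ 653.756 -236.033  155.014] [ 680.403 -201.338  168.083] [ 666.712 -217.347  164.334] ((666.774169921875, -218.70828247070312), (34.53679275512695, 26.043930053710938), 87.62771606445312)
foot ((612.513916015625, -259.3450927734375), (183.484619140625, 149.23196411132812), 88.57643127441406)
```

View pics/w1c.png

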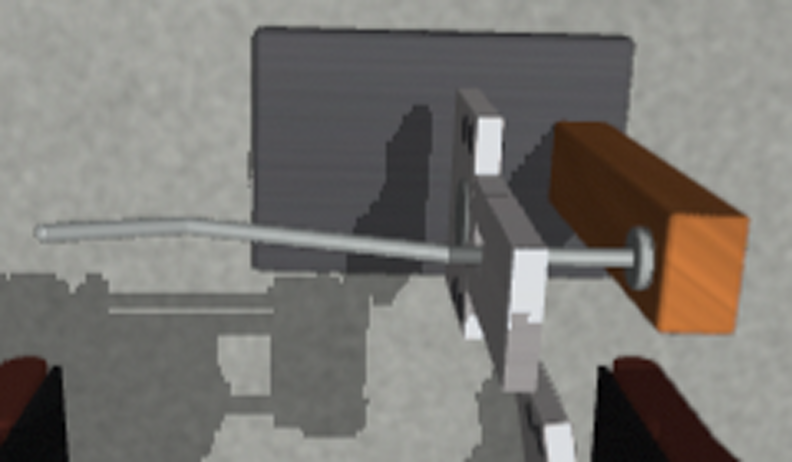

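```bash
python3 - <<'E'
from h import *
to([615.3,-219.4,240],grasp_R(-0.025))
E
```

```text
shift cm [1.237 3.446 4.671] turn [ 0.001  0.024 -0.001] deg 1.404242008392445
```

```bash
python3 -m jog '[[0.4,[0.6,1,2.3],[0,0.012,0]],[0.4,[1.24,2.5,4.67],[0,0.024,0]],[0.4,[1.24,3.45,4.67],[0,0.024,0]],[0.4,[1.24,3.45,4.67],[0,0.024,0]]]'; python3 - <<'E'
from h import *
snap('wrist','w2.png'); to([615.3,-219.4,175.5],grasp_R(-0.025))
W=load('wrist')
ys,xs=np.mgrid[130:300,180:420]; px=np.c_[xs.ravel(),ys.ravel()]
P=depthpts(W,px); m=(P[:,2]>190)&(P[:,2]<206)&(P[:,1]>-250)
q=P[m];print('plate top',m.sum(),q.min(0),q.max(0),q.mean(0)); print('px',px[m].min(0),px[m].max(0))
print(cv2.minAreaRect(q[:,:2].astype(np.float32)))
E
```

```text
t: 2.6
ee_pos: [614.6, -218.0, 238.9]
orientation: [-1.2, 1.229, -1.223]
ft_force: [-0.8, 0.7, -1.0]
width: 59.4
shift cm [0.112 6.443 0.074] turn [ 0.002  0.003 -0.001] deg 0.21050081993232028
plate top 645 [ 611.526 -237.702  190.077] [ 619.764 -201.032  201.514] [ 615.648 -217.67   198.806]
px [275 202] [286 256]
((615.6753540039062, -219.3983917236328), (36.724910736083984, 7.467701435089111), 88.69097900390625)
```

View pics/w2.png

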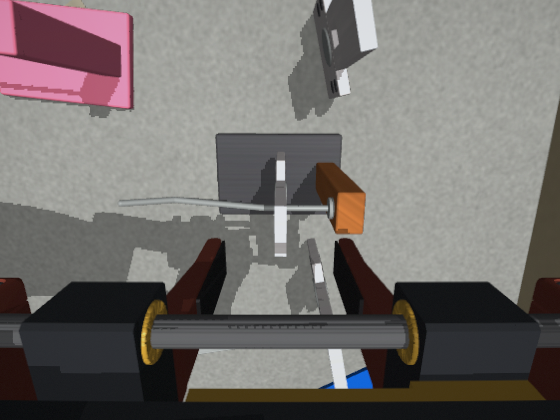

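The plate's top edge sits at (280,230), midway between the fingers, and the post is clear at (342,200). I'll lower to it.

```bash
python3 -m jog '[[0.4,[0.11,2,0.1],[0,0,0]],[0.4,[0.11,4,0.1],[0,0,0]],[0.4,[0.11,5.5,0.1],[0,0,0]],[0.4,[0.11,6.4,0.1],[0,0,0]],[0.4,[0.11,6.4,0.1],[0,0,0]],[0.4,[0.11,6.4,0.1],[0,0,0]]]'; python3 - <<'E'
from h import *
snap('wrist','w3.png'); to([615.3,-219.4,175.5])
W=load('wrist')
ys,xs=np.mgrid[130:420,180:420]; px=np.c_[xs.ravel(),ys.ravel()]
P=depthpts(W,px); m=(P[:,2]>190)&(P[:,2]<206)&(P[:,1]>-240)&(P[:,1]<-200)&(abs(P[:,0]-615)<8)
q=P[m];print('plate top',m.sum(),q.min(0),q.max(0),q.mean(0)); print(cur()[2]['ft_force'])
E
```

```text
t: 3.25
ee_pos: [617.2, -221.1, 177.2]
orientation: [-1.198, 1.226, -1.227]
ft_force: [0.6, -1.0, -0.3]
width: 35.2
shift cm [-0.175  0.206 -0.225] turn [0. 0. 0.] deg 0.0
plate top 1229 [ 611.124 -237.938  190.004] [ 619.482 -200.758  201.163] [ 615.362 -217.136  198.686]
[ 0.097 -0.016 -0.319]
```

View pics/w3.png

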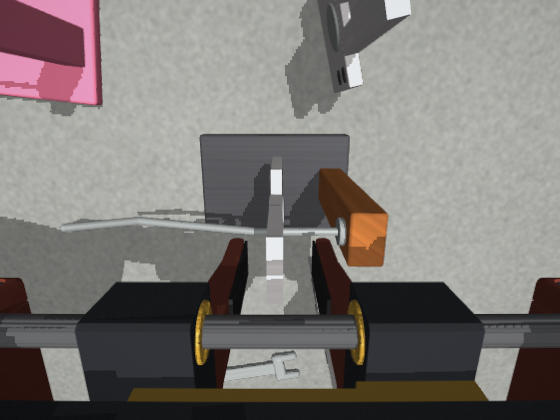

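```bash
python3 -m jog '[[0.4,[-0.15,0.2,-0.2],[0,0,0]],[0.4,[-0.15,0.2,-0.2],[0,0,0]],[0.4,[-0.15,0.2,-0.2],[0,0,0]]]'; python3 - <<'E'
from h import *
to([615.3,-219.4,175.5],grasp_R(-.025)); W=snap('wrist')
ys,xs=np.mgrid[130:420,180:420]; px=np.c_[xs.ravel(),ys.ravel()]
P=depthpts(W,px); m=(P[:,2]>190)&(P[:,2]<206)&(P[:,1]>-240)&(P[:,1]<-200)&(abs(P[:,0]-615)<8)
q=P[m];print('plate top',m.sum(),q.min(0),q.max(0),q.mean(0)); print(cur()[2]['ft_force'],cur()[0])
E
```

```text
t: 3.6
ee_pos: [615.1, -219.5, 174.9]
orientation: [-1.198, 1.226, -1.227]
ft_force: [0.6, -0.4, 0.4]
width: 35.0
shift cm [-0.009 -0.059  0.019] turn [-0.     0.001  0.   ] deg 0.06590954670655111
plate top 1275 [ 611.012 -238.137  190.079] [ 619.717 -200.771  200.804] [ 615.453 -217.199  198.635]
[ 0.246 -0.225 -0.358] [ 615.165 -219.54   174.91 ]
```

```bash
python3 -m jog '[[0.4,[0,-0.15,0],[0,0,0]],[0.2,[0,-0.15,0],[0,0,0]],[0.08,[0,-0.15,0],[0,0,0]],[0,[0,-0.15,0],[0,0,0]],[0,[0,-0.15,0],[0,0,0]],[0,[0,-0.15,0],[0,0,0]]]'; python3 -m jog '[[0,[0,0,0],[0,0,0]],[0,[0,0,0],[0,0,0]]]';python3 - <<'E'
from h import *
print(cur()[2])
E
```

```text
t: 4.25
ee_pos: [615.0, -219.5, 176.1]
orientation: [-1.198, 1.227, -1.227]
ft_force: [-0.4, -0.9, 1.0]
width: 8.1
t: 4.45
ee_pos: [615.0, -219.5, 176.1]
orientation: [-1.198, 1.227, -1.227]
ft_force: [-0.8, -0.6, 0.3]
width: 7.9
{'t': 4.45, 'qpos': array([-0.361,  0.515,  1.598, -0.   ,  1.029, -0.337]), 'qvel': array([ 0.001, -0.001,  0.002,  0.001, -0.001, -0.001]), 'joint_torque': array([  0.149, -58.521, -26.302,   0.121,  -0.099,   0.001]), 'ee_pos': array([ 614.993, -219.543,  176.08 ]), 'orientation': array([-1.198,  1.227, -1.227]), 'ft_force': array([-0.805, -0.59 ,  0.329]), 'moment': array([-0.112,  0.151,  0.031]), 'width': 7.948291157884146}
```

```bash
python3 - <<'E'
from h import *
W=load('wrist')
ys,xs=np.mgrid[100:420,20:420]; px=np.c_[xs.ravel(),ys.ravel()]
P=depthpts(W,px)
m=(P[:,2]>135)&(P[:,2]<185)&(P[:,1]>-250)&(P[:,1]<-170)
for x0 in list(range(487,610,8))+list(range(624,652,4)):
    k=m&(abs(P[:,0]-x0)<2)
    if k.sum()>4: q=P[k]; print(x0,k.sum(),q.mean(0),'y mid',(q[:,1].min()+q[:,1].max())/2,'zmax',q[:,2].max())
E
```

```text
495 68 [ 495.197 -206.65   164.355] y mid -207.17717952400506 zmax 166.29557929430138
503 77 [ 503.022 -207.367  160.411] y mid -207.85032447181655 zmax 163.1601430967045
511 77 [ 510.976 -208.169  156.196] y mid -208.41068825804206 zmax 158.5164527170304
519 64 [ 519.055 -208.92   151.339] y mid -209.45965478319692 zmax 153.45391847835293
527 66 [ 526.971 -209.619  146.937] y mid -210.02725966084435 zmax 150.34951884578672
535 51 [ 535.015 -210.303  146.47 ] y mid -210.67591056106465 zmax 147.93401308240342
543 49 [ 543.038 -210.939  147.254] y mid -211.4183505280616 zmax 148.97216876949335
551 50 [ 551.02  -211.798  147.733] y mid -212.09311087178628 zmax 149.47940692453528
559 52 [ 558.921 -212.468  148.356] y mid -212.763642995375 zmax 150.28155611447943
567 49 [ 567.035 -213.059  148.892] y mid -213.63153705320534 zmax 150.57819745303314
575 52 [ 574.962 -213.895  149.553] y mid -214.4278573401366 zmax 151.51330711569733
583 52 [ 583.042 -214.639  150.268] y mid -215.1289732247073 zmax 151.74555842621803
591 101 [ 591.185 -212.275  165.025] y mid -213.2402534449563 zmax 184.78166757009623
599 150 [ 598.337 -217.365  169.601] y mid -220.09626404825283 zmax 184.97422725525132
607 61 [ 606.94  -216.656  151.592] y mid -217.1785990377014 zmax 153.4895178150542
624 56 [ 624.029 -217.308  151.828] y mid -217.7312450126053 zmax 153.2646238544747
628 48 [ 628.024 -217.508  151.573] y mid -217.74396160523077 zmax 153.4097242044394
632 136 [ 632.739 -218.895  168.307] y mid -220.8276644427516 zmax 184.89017879896213
636 108 [ 635.974 -213.581  167.685] y mid -215.02919989387905 zmax 184.98512658938373
640 103 [ 639.894 -213.277  167.274] y mid -214.86931612787492 zmax 184.81241216233536
644 45 [ 643.887 -216.779  154.464] y mid -214.65276727672511 zmax 184.69243269630857
648 54 [ 648.033 -217.971  151.613] y mid -218.2448029861456 zmax 153.54192061174547
```

```bash
python3 -m jog '[[0,[0,-0.1,0],[0,0,0]],[0,[0,-0.2,0],[0,0,0]],[0,[0,-0.3,0],[0,0,0]],[0,[0,-0.3,0],[0,0,0]],[0,[0,-0.3,0],[0,0,0]]]'
```

```text
t: 4.95
ee_pos: [615.1, -219.5, 179.1]
orientation: [-1.198, 1.227, -1.227]
ft_force: [0.4, 0.5, -2.2]
width: 7.7
```

```bash
python3 -m jog '[[0,[-0.1,-0.15,0],[0,0,0]],[0,[-0.2,-0.3,0],[0,0,0]],[0,[-0.22,-0.3,0],[0,0,0]],[0,[-0.22,-0.3,0],[0,0,0]]]'; python3 - <<'E'
from h import *
snap('wrist','w4.png');snap('side','s4.png')
P,Rc,o=cur(); print(Rc.as_matrix())
wp=[(602,-216.6,182.1),(580,-214.6,180.4),(560,-212.8,178.9)]
for p in wp: print(p,Rc.inv().apply(np.array(p)-P)/10)
E
```

```text
t: 5.35
ee_pos: [615.2, -217.2, 182.2]
orientation: [-1.198, 1.227, -1.227]
ft_force: [-0.2, -0.7, -1.8]
width: 7.6
[[-0.024  0.     1.   ]
 [-1.    -0.    -0.024]
 [ 0.    -1.     0.   ]]
(602, -216.6, 182.1) [-0.036  0.002 -1.312]
(580, -214.6, 180.4) [-0.183  0.172 -3.516]
(560, -212.8, 178.9) [-0.316  0.321 -5.52 ]
```

View pics/w4.png

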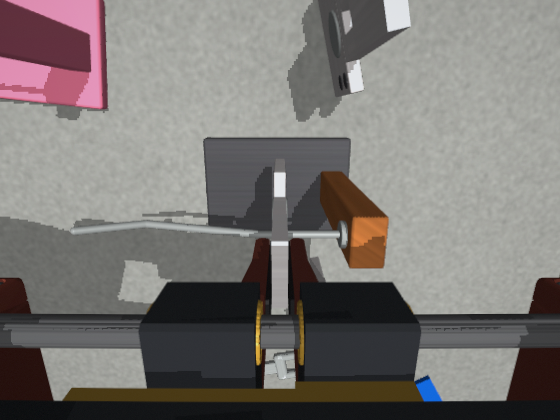

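The plate is held at (280,230) with the wire going through it, and the peg tip is at (73,231). Now I'll slide it out along the wire.

```bash
python3 -m jog '[[0,[-0.01,0,-0.4],[0,0,0]],[0,[-0.02,0,-0.9],[0,0,0]],[0,[-0.04,0.02,-1.4],[0,0,0]],[0,[-0.08,0.06,-2],[0,0,0]],[0,[-0.12,0.11,-2.6],[0,0,0]],[0,[-0.17,0.16,-3.3],[0,0,0]],[0,[-0.18,0.17,-3.5],[0,0,0]],[0,[-0.18,0.17,-3.5],[0,0,0]]]'; python3 - <<'E'
from h import *
P,Rc,o=cur(); print(o['ft_force'],o['moment'])
wp=[(560,-212.8,178.9),(545,-211.5,177.7),(536,-210.6,177.2)]
for p in wp: print(p,Rc.inv().apply(np.array(p)-P)/10)
E
```

```text
t: 6.25
ee_pos: [579.8, -214.7, 180.5]
orientation: [-1.198, 1.227, -1.227]
ft_force: [-0.1, -0.2, -2.5]
width: 7.9
[-0.105 -0.172 -2.492] [-0.065  0.029  0.016]
(560, -212.8, 178.9) [-0.14   0.158 -1.983]
(545, -211.5, 177.7) [-0.234  0.278 -3.486]
(536, -210.6, 177.2) [-0.302  0.328 -4.388]
```

```bash
python3 -m jog '[[0,[-0.04,0.04,-0.5],[0,0,0]],[0,[-0.08,0.09,-1.1],[0,0,0]],[0,[-0.12,0.14,-1.7],[0,0,0]],[0,[-0.16,0.19,-2.3],[0,0,0]],[0,[-0.2,0.24,-3],[0,0,0]],[0,[-0.25,0.29,-3.6],[0,0,0]],[0,[-0.3,0.33,-4.4],[0,0,0]],[0,[-0.3,0.33,-4.4],[0,0,0]]]'; python3 - <<'E'
from h import *
P,Rc,o=cur(); print(o['ft_force'],o['moment'])
W=snap('wrist','w5.png');snap('side','s5.png')
wp=[(529,-210.0,177.4),(519,-209.1,181.8),(505,-207.8,189.3),(492,-206.7,196.2),(480,-205.6,202.7),(470,-205,208)]
for p in wp: print(p,Rc.inv().apply(np.array(p)-P)/10)
ys,xs=np.mgrid[100:420,20:420]; px=np.c_[xs.ravel(),ys.ravel()]
P=depthpts(W,px)
m=(P[:,2]>135)&(P[:,2]<175)&(P[:,1]>-235)&(P[:,1]<-190)
for x0 in list(range(487,550,6)):
    k=m&(abs(P[:,0]-x0)<2)
    if k.sum()>4: q=P[k]; print(x0,k.sum(),q.mean(0),'y mid',(q[:,1].min()+q[:,1].max())/2,'zmax',q[:,2].max())
E
```

```text
t: 7.05
ee_pos: [535.0, -210.4, 177.0]
orientation: [-1.198, 1.228, -1.226]
ft_force: [-0.8, 0.1, -3.2]
width: 8.0
[-0.769  0.104 -3.185] [-0.086  0.113 -0.023]
(529, -210.0, 177.4) [-0.027 -0.043 -0.601]
(519, -209.1, 181.8) [-0.093 -0.482 -1.603]
(505, -207.8, 189.3) [-0.189 -1.23  -3.006]
(492, -206.7, 196.2) [-0.268 -1.919 -4.309]
(480, -205.6, 202.7) [-0.349 -2.568 -5.512]
(470, -205, 208) [-0.385 -3.097 -6.514]
493 46 [ 493.442 -206.562  165.169] y mid -206.77392663407713 zmax 167.07747510300067
499 66 [ 498.914 -206.952  162.631] y mid -207.397169897563 zmax 165.44615079176404
505 65 [ 504.942 -207.454  159.136] y mid -207.74611995786265 zmax 161.99170237973001
511 59 [ 510.979 -207.982  155.822] y mid -208.43177796968536 zmax 157.80879592075718
517 55 [ 516.818 -208.464  152.648] y mid -209.05571912051437 zmax 154.94618395570083
523 43 [ 523.023 -208.792  149.252] y mid -209.0947753706604 zmax 151.85651149707857
529 44 [ 528.71  -209.407  146.439] y mid -209.84026440725768 zmax 148.54088405759114
535 152 [ 535.098 -191.365  156.73 ] y mid -191.28673110598635 zmax 174.9951231407553
541 64 [ 540.619 -200.876  152.52 ] y mid -202.20388914430535 zmax 174.65277648726519
547 31 [ 547.007 -210.632  147.206] y mid -210.8892620100508 zmax 148.76686584215733
```

View pics/w5.png

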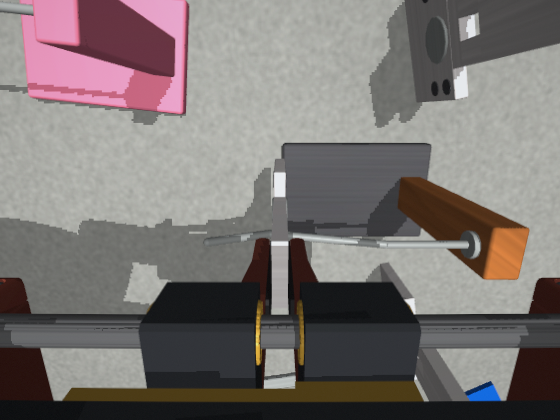

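The plate is at (279,220), just before the upturn. The wire looks undisturbed and its tip is at (207,241).

```bash
python3 -m jog '[[0,[-0.02,-0.04,-0.4],[0,0,0]],[0,[-0.04,-0.12,-0.75],[0,0,0]],[0,[-0.06,-0.28,-1.15],[0,0,0]],[0,[-0.09,-0.48,-1.6],[0,0,0]],[0,[-0.09,-0.48,-1.6],[0,0,0]]]'; python3 - <<'E'
from h import *
P,Rc,o=cur(); print(o['ft_force'],o['moment'])
wp=[(505,-207.8,189.3),(492,-206.7,196.2),(480,-205.6,202.7),(470,-205,208)]
for p in wp: print(p,Rc.inv().apply(np.array(p)-P)/10)
E
```

```text
t: 7.65
ee_pos: [519.8, -209.3, 182.2]
orientation: [-1.198, 1.227, -1.227]
ft_force: [1.0, -0.4, -1.9]
width: 8.1
[ 1.038 -0.422 -1.91 ] [-0.068  0.014  0.01 ]
(505, -207.8, 189.3) [-0.114 -0.709 -1.48 ]
(492, -206.7, 196.2) [-0.192 -1.399 -2.782]
(480, -205.6, 202.7) [-0.273 -2.049 -3.985]
(470, -205, 208) [-0.309 -2.579 -4.986]
```

```bash
python3 -m jog '[[0,[-0.03,-0.2,-0.4],[0,0,0]],[0,[-0.06,-0.42,-0.85],[0,0,0]],[0,[-0.09,-0.64,-1.3],[0,0,0]],[0,[-0.12,-0.78,-1.6],[0,0,0]],[0,[-0.12,-0.78,-1.6],[0,0,0]]]'; python3 - <<'E'
from h import *
P,Rc,o=cur(); print(o['ft_force'],o['moment']);snap('side','s6.png');W=snap('wrist','w6.png')
d=load('side')['color']; cv2.imwrite('pics/s6c.png',cv2.resize(d[200:320,250:390],None,fx=5,fy=5,interpolation=2)[:,:,::-1])
wp=[(492,-206.7,196.2),(480,-205.6,202.7),(470,-205,208),(455,-204,215)]
for p in wp: print(p,Rc.inv().apply(np.array(p)-P)/10)
E
```

```text
t: 8.15
ee_pos: [504.0, -207.7, 190.0]
orientation: [-1.198, 1.227, -1.227]
ft_force: [0.5, 0.1, -2.6]
width: 7.8
[ 0.531  0.093 -2.596] [0.03  0.072 0.011]
(492, -206.7, 196.2) [-0.075 -0.62  -1.197]
(480, -205.6, 202.7) [-0.156 -1.27  -2.4  ]
(470, -205, 208) [-0.191 -1.8   -3.401]
(455, -204, 215) [-0.255 -2.501 -4.902]
```

View pics/s6c.png

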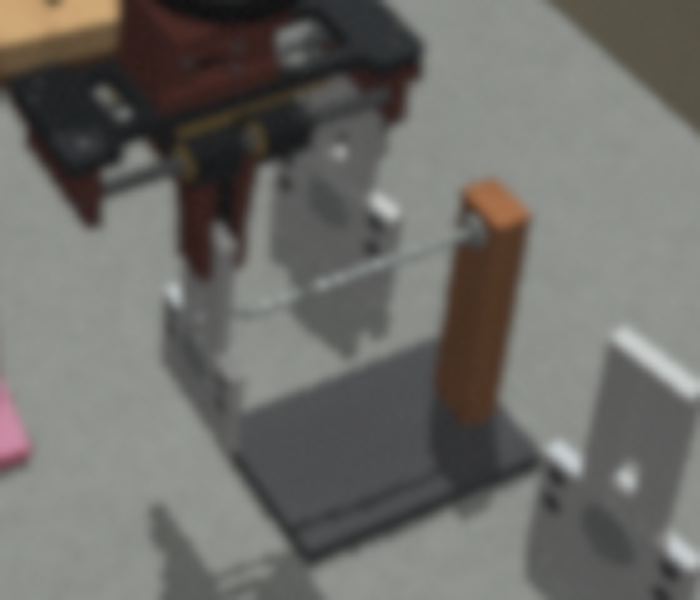

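View pics/w6.png

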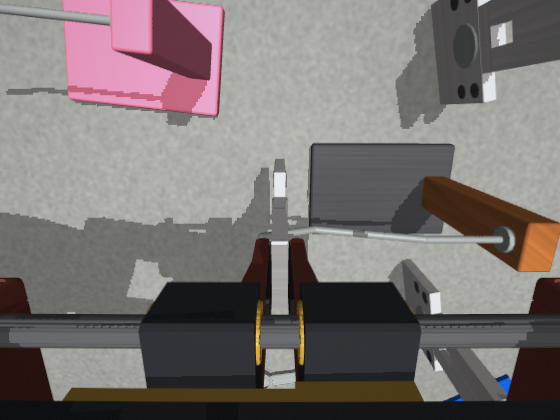

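```bash
python3 -m jog '[[0,[-0.03,-0.26,-0.5],[0,0,0]],[0,[-0.07,-0.55,-1.05],[0,0,0]],[0,[-0.11,-0.86,-1.6],[0,0,0]],[0,[-0.15,-1.2,-2.2],[0,0,0]],[0,[-0.18,-1.55,-2.8],[0,0,0]],[0,[-0.2,-2,-3.4],[0,0,0]],[0,[-0.2,-2,-3.4],[0,0,0]]]'; python3 - <<'E'
from h import *
P,Rc,o=cur(); print(o['ft_force'],o['moment']);snap('side','s7.png');W=snap('wrist','w7.png')
d=load('side')['color']; cv2.imwrite('pics/s7c.png',cv2.resize(d[200:320,230:370],None,fx=5,fy=5,interpolation=2)[:,:,::-1])
hsv=cv2.cvtColor(W['color'],cv2.COLOR_RGB2HSV); m=cv2.inRange(hsv,(150,60,60),(179,255,255)); ys,xs=np.nonzero(m)
q=depthpts(W,np.c_[xs,ys]); print('pink',q.min(0),q.max(0))
S=load('scene'); print(onplane(S,[(253.2,139),(253,170)],150))
E
```

```text
t: 8.95
ee_pos: [469.8, -205.0, 210.4]
orientation: [-1.197, 1.227, -1.228]
ft_force: [-0.2, 0.3, -2.8]
width: 8.0
[-0.183  0.298 -2.831] [-0.073  0.07  -0.026]
pink [ 289.18  -134.913   -3.154] [472.307 -19.757 371.982]
[[219.917 -53.057 150.   ]
 [398.311 -78.372 150.   ]]
```

View pics/s7c.png

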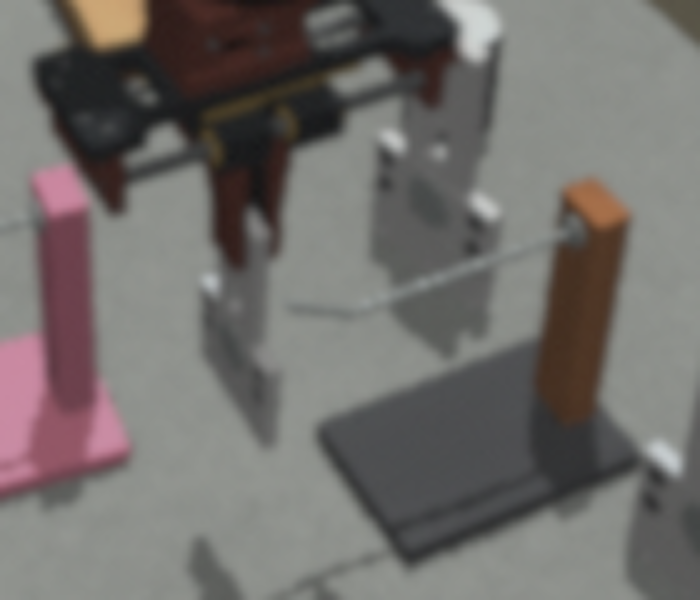

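View pics/w7.png

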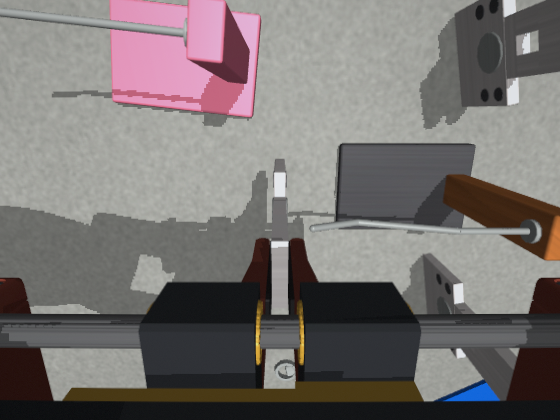

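The plate is off the peg: the free tip is at (313,229) and the plate at (280,210). The peg kept its shape. Next I'll raise the plate and find the block.

```bash
python3 -m jog '[[0,[0,-2,-1],[0,0,0]],[0,[0,-5,-1.5],[0,0,0]],[0,[0,-9,-1.5],[0,0,0]],[0,[0,-11,-1.5],[0,0,0]],[0,[0,-11,-1.5],[0,0,0]]]'; python3 - <<'E'
from h import *
for n in('scene','side'):
    d=load(n) if n=='scene' else snap(n,'s8.png')
    hsv=cv2.cvtColor(d['color'],cv2.COLOR_RGB2HSV)
    m=cv2.inRange(hsv,(8,80,130),(22,190,255))
    box={'scene':(325,210,60,45),'side':(230,175,55,50)}[n]
    mm=np.zeros_like(m); x,y,w,h=box; mm[y:y+h,x:x+w]=m[y:y+h,x:x+w]
    ys,xs=np.nonzero(mm); q=depthpts(d,np.c_[xs,ys]); q=q[(q[:,2]>36)&(q[:,2]<45)]
    print(n,len(q),cv2.minAreaRect(q[:,:2].astype(np.float32)),q.mean(0))
    cv2.imwrite('pics/b_%s.png'%n,cv2.resize(d['color'][y:y+h,x:x+w],None,fx=10,fy=10,interpolation=2)[:,:,::-1])
E
```

```text
t: 9.55
ee_pos: [457.2, -205.4, 322.7]
orientation: [-1.195, 1.221, -1.231]
ft_force: [0.3, -0.1, -2.2]
width: 8.3
scene 833 ((623.1161499023438, 216.1494140625), (129.8089141845703, 102.39726257324219), 82.09767150878906) [624.834 214.716  39.985]
side 268 ((615.2869873046875, 214.06646728515625), (145.6563720703125, 65.93543243408203), 62.625633239746094) [607.464 200.684  38.789]
```

View pics/b_scene.png

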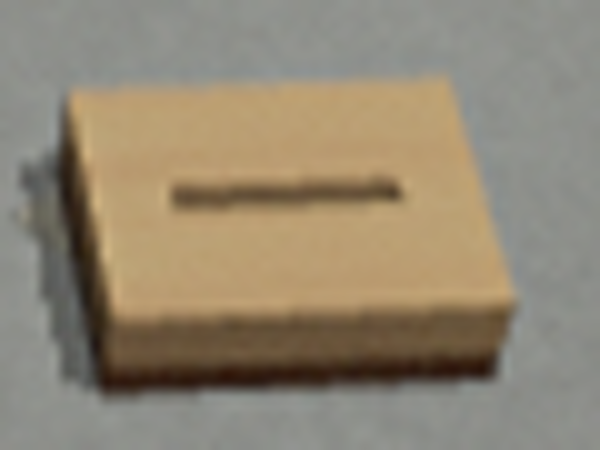

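View pics/b_side.png

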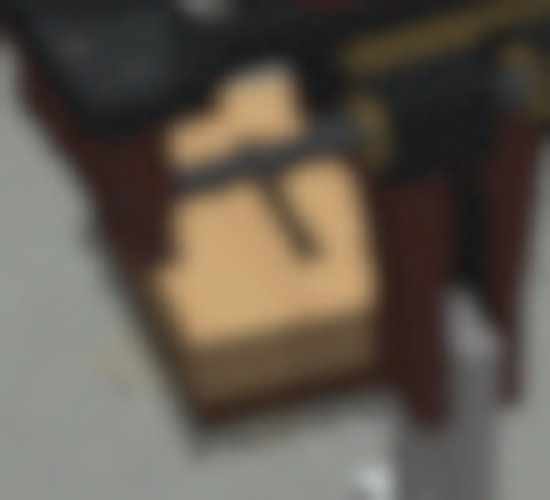

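```bash
python3 - <<'E'
from h import *
to([620,130,310],grasp_R(-0.138))
E
```

```text
shift cm [-33.869   1.045  15.583] turn [-0.003  0.114  0.001] deg 6.5354385935773625
```

```bash
python3 -m jog '[[0,[-2,0,1],[0,0.02,0]],[0,[-6,0.2,3],[0,0.04,0]],[0,[-33.9,1,15.6],[0,0.114,0]],[0,[-33.9,1,15.6],[0,0.114,0]],[0,[-33.9,1,15.6],[0,0.114,0]],[0,[-33.9,1,15.6],[0,0.114,0]],[0,[-33.9,1,15.6],[0,0.114,0]],[0,[-33.9,1,15.6],[0,0.114,0]]]'; python3 -m jog '[[0,[0,0,0],[0,0,0]]]'; python3 - <<'E'
from h import *
to([620,130,270],grasp_R(-0.138))
E
```

```text
t: 10.4
ee_pos: [616.4, 126.9, 306.9]
orientation: [-1.144, 1.312, -1.309]
ft_force: [0.8, -0.1, -2.8]
width: 7.7
t: 10.5
ee_pos: [617.6, 130.2, 306.4]
orientation: [-1.145, 1.309, -1.305]
ft_force: [0.5, -0.5, -2.4]
width: 7.8
shift cm [-0.013  3.635  0.254] turn [ 0.003  0.005 -0.001] deg 0.32320614231374034
```

```bash
python3 -m jog '[[0,[0,1.5,0.2],[0,0,0]],[0,[0,3.6,0.25],[0,0,0]],[0,[0,3.6,0.25],[0,0,0]],[0,[0,3.6,0.25],[0,0,0]]]'; python3 - <<'E'
from h import *
P,Rc,o=cur(); W=snap('wrist','w9.png'); print(P,Rc.as_matrix())
E
```

```text
t: 10.9
ee_pos: [618.3, 123.4, 272.3]
orientation: [-1.143, 1.313, -1.31]
ft_force: [0.6, 0.3, -2.4]
width: 7.5
[618.258 123.352 272.305] [[-0.139 -0.003  0.99 ]
 [-0.99  -0.001 -0.139]
 [ 0.001 -1.    -0.003]]
```

View pics/w9.png

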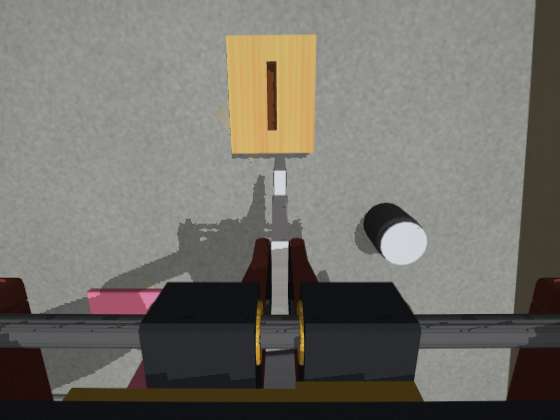

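```bash
python3 - <<'E'
from h import *
W=load('wrist'); hsv=cv2.cvtColor(W['color'],cv2.COLOR_RGB2HSV)
m=cv2.inRange(hsv,(8,60,150),(30,255,255)); m[160:]=0; m[:,:215]=0;m[:,330:]=0
cs,_=cv2.findContours(m,cv2.RETR_EXTERNAL,cv2.CHAIN_APPROX_NONE); c=max(cs,key=cv2.contourArea)
fill=cv2.drawContours(np.zeros_like(m),[c],-1,255,-1); slot=cv2.bitwise_and(fill,cv2.bitwise_not(m)); slot=cv2.erode(slot,np.ones((2,2)))*0+slot
n,l,st,ce=cv2.connectedComponentsWithStats(slot); i=1+np.argmax(st[1:,4]); print(st[i],ce[i])
ys,xs=np.nonzero(l==i)
q=onplane(W,np.c_[xs,ys].astype(float),40); r=cv2.minAreaRect(q[:,:2].astype(np.float32)); print('slot plane40',r)
b=onplane(W,c.reshape(-1,2).astype(float),40); print('block',cv2.minAreaRect(b[:,:2].astype(np.float32)))
qd=depthpts(W,np.c_[xs,ys]); print('slot depths z',np.percentile(qd[:,2],[5,25,50,75,95])); 
# block top z
ys2,xs2=np.nonzero(m); bd=depthpts(W,np.c_[xs2,ys2]); print('blk top z',np.percentile(bd[:,2],[5,50,95]))
# plate points
P,Rc,o=cur()
ys,xs=np.mgrid[100:330,180:400]; A=depthpts(W,np.c_[xs.ravel(),ys.ravel()]); t=Rc.inv().apply(A-P)
k=(abs(t[:,2])<9)&(t[:,1]>-26)&(t[:,1]<-18)&(abs(t[:,0])<25); print('tab top in tool',k.sum(),t[k].min(0),t[k].max(0),t[k].mean(0))
k=(abs(t[:,2])<12)&(t[:,1]>35)&(t[:,1]<60); print('shoulder',k.sum(),np.percentile(t[k],[2,98],axis=0),t[k].mean(0))
E
```

```text
[266  61  11  69 681] [271.543  94.521]
slot plane40 ((621.7870483398438, 216.03749084472656), (74.77584075927734, 11.278752326965332), 81.99488067626953)
block ((621.9318237304688, 215.56060791015625), (130.43099975585938, 100.6002426147461), 82.44087219238281)
slot depths z [13.451 14.238 15.012 15.816 38.007]
blk top z [38.404 39.777 41.099]
tab top in tool 1345 [-18.629 -25.975  -8.973] [ 18.401 -18.058   8.931] [ -2.813 -21.844   0.001]
shoulder 491 [[-37.995  36.493  -5.312]
 [ -4.877  58.937   5.207]] [-26.399  50.684  -0.028]
```

```bash
python3 - <<'E'
from h import *
to([608.7,121.8,185],grasp_R(-0.138))
E
```

```text
shift cm [ 0.316  8.846 -0.985] turn [ 0.001 -0.001  0.   ] deg 0.09155323917027693
```

```bash
python3 -m jog '[[0,[0.1,2,-0.3],[0,0,0]],[0,[0.2,5,-0.6],[0,0,0]],[0,[0.3,7.5,-0.98],[0,0,0]],[0,[0.3,8.8,-0.98],[0,0,0]],[0,[0.3,8.8,-0.98],[0,0,0]],[0,[0.3,8.8,-0.98],[0,0,0]]]'; cat > slot.py <<'E'
from h import *
import sys
W=snap('wrist',sys.argv[1]); hsv=cv2.cvtColor(W['color'],cv2.COLOR_RGB2HSV)
m=cv2.inRange(hsv,(8,60,150),(30,255,255)); m[240:]=0; m[:,:190]=0;m[:,350:]=0
cs,_=cv2.findContours(m,cv2.RETR_EXTERNAL,cv2.CHAIN_APPROX_NONE); c=max(cs,key=cv2.contourArea)
fill=cv2.drawContours(np.zeros_like(m),[c],-1,255,-1); slot=cv2.bitwise_and(fill,cv2.bitwise_not(m))
n,l,st,ce=cv2.connectedComponentsWithStats(slot); i=1+np.argmax(st[1:,4]); print(st[i],ce[i])
ys,xs=np.nonzero(l==i)
q=onplane(W,np.c_[xs,ys].astype(float),40)
P,Rc,o=cur(); t=Rc.inv().apply(q-P)
r=cv2.minAreaRect(q[:,:2].astype(np.float32)); print('slot',r)
print('in tool: rect',cv2.minAreaRect(t[:,[0,2]].astype(np.float32)),'tcp',P,o['ft_force'])
ys,xs=np.mgrid[100:330,180:400]; A=depthpts(W,np.c_[xs.ravel(),ys.ravel()]); t=Rc.inv().apply(A-P)
k=(abs(t[:,2])<7)&(t[:,1]>-26)&(t[:,1]<-20)&(abs(t[:,0])<25); print('tab',t[k].min(0),t[k].max(0))
k=(abs(t[:,2])<12)&(t[:,1]>44)&(t[:,1]<56); print('shoulder',k.sum(),np.percentile(t[k],[2,50,98],axis=0))
E
python3 slot.py w10.png
```

```text
t: 11.55
ee_pos: [610.2, 123.0, 187.1]
orientation: [-1.139, 1.309, -1.311]
ft_force: [1.6, 0.9, -1.5]
width: 7.6
[ 271   45   13   89 1105] [277.054  88.561]
slot ((621.87841796875, 215.88143920898438), (75.2472152709961, 10.941573143005371), 82.25718688964844)
in tool: rect ((-93.37373352050781, -1.876838207244873), (75.24720001220703, 10.941526412963867), 0.1790173053741455) tcp [610.462 123.066 187.523] [-0.429  0.694 -1.979]
tab [-18.816 -25.937  -6.974] [ 18.314 -20.021   6.763]
shoulder 402 [[-38.109  46.042  -4.831]
 [-28.641  50.519   0.414]
 [ -4.215  55.284   5.68 ]]
```

View pics/w10.png

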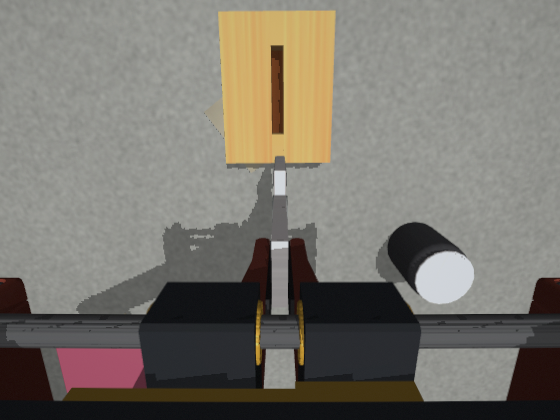

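The slot is at (277,89), lined up with the plate's plane at (280,200). I'll move over it.

```bash
python3 - <<'E'
from h import *
to([621.85,215.9,165],grasp_R(-0.137))
E
```

```text
shift cm [-9.35   2.26  -0.158] turn [-0.003 -0.001 -0.001] deg 0.17590917723519214
```

```bash
python3 -m jog '[[0,[-2,0,0],[-0.003,0,0]],[0,[-5,0,-0.1],[-0.003,0,0]],[0,[-7.5,0.5,-0.16],[-0.003,0,0]],[0,[-9,1.2,-0.16],[-0.003,0,0]],[0,[-9.35,2,-0.16],[-0.003,0,0]],[0,[-9.35,2.2,-0.16],[-0.003,0,0]],[0,[-9.35,2.2,-0.16],[-0.003,0,0]],[0,[-9.35,2.2,-0.16],[-0.003,0,0]]]'; python3 - <<'E'
from h import *
to([621.85,215.9,165],grasp_R(-0.137)); print(cur()[2]['ft_force'])
for n in('scene','side'):
    d=snap(n); x,y,w,h={'scene':(315,180,80,75),'side':(215,150,80,75)}[n]
    cv2.imwrite('pics/p1_%s.png'%n,cv2.resize(d['color'][y:y+h,x:x+w],None,fx=8,fy=8,interpolation=2)[:,:,::-1])
W=snap('wrist','w11.png')
E
```

```text
t: 12.4
ee_pos: [620.4, 214.9, 163.9]
orientation: [-1.143, 1.313, -1.309]
ft_force: [-0.5, 0.0, -1.5]
width: 7.7
shift cm [-0.122 -0.114  0.125] turn [ 0.003 -0.002  0.   ] deg 0.2180876061605249
[-0.463  0.039 -1.454]
```

View pics/p1_scene.png

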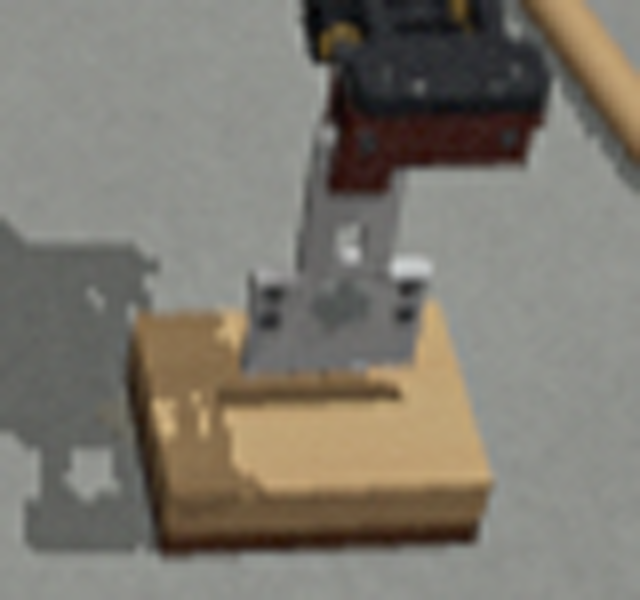

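View pics/p1_side.png

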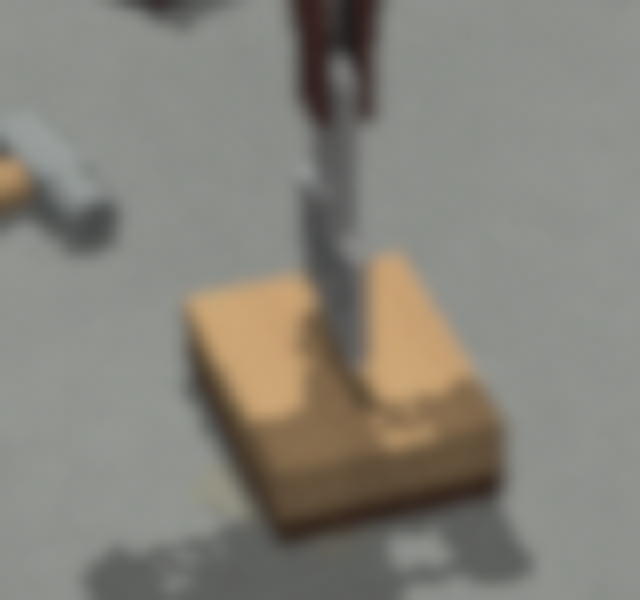

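View pics/w11.png

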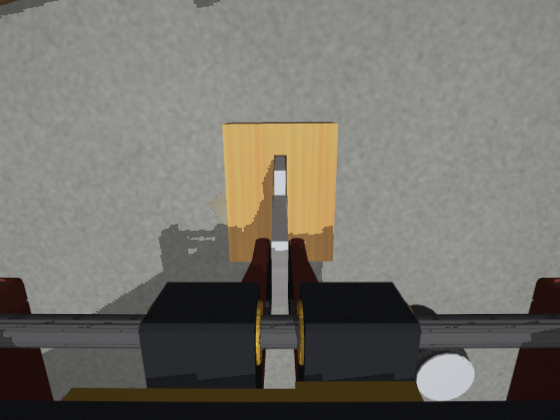

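```bash
python3 - <<'E'
from h import *
to([621.85,215.9,151],grasp_R(-0.137))
E
```

```text
shift cm [-0.091  1.324  0.113] turn [ 0.003 -0.002 -0.   ] deg 0.18665440849278264
```

```bash
python3 -m jog '[[0,[-0.09,0.4,0.11],[0.003,0,0]],[0,[-0.09,0.8,0.11],[0.003,0,0]],[0,[-0.09,1.2,0.11],[0.003,0,0]],[0,[-0.09,1.2,0.11],[0.003,0,0]],[0,[-0.09,1.2,0.11],[0.003,0,0]]]'; python3 - <<'E'
from h import *
to([621.85,215.9,141.6],grasp_R(-0.137)); print(cur()[2]['ft_force'])
for n in('scene','side'):
    d=snap(n); x,y,w,h={'scene':(315,180,80,75),'side':(215,150,80,75)}[n]
    cv2.imwrite('pics/p2_%s.png'%n,cv2.resize(d['color'][y:y+h,x:x+w],None,fx=8,fy=8,interpolation=2)[:,:,::-1])
E
```

```text
t: 13.05
ee_pos: [621.4, 216.6, 151.6]
orientation: [-1.141, 1.31, -1.31]
ft_force: [0.7, -0.3, -3.0]
width: 7.9
shift cm [0.06  0.996 0.053] turn [ 0.001 -0.001  0.   ] deg 0.061011165346860914
[ 0.746 -0.29  -3.008]
```

View pics/p2_scene.png

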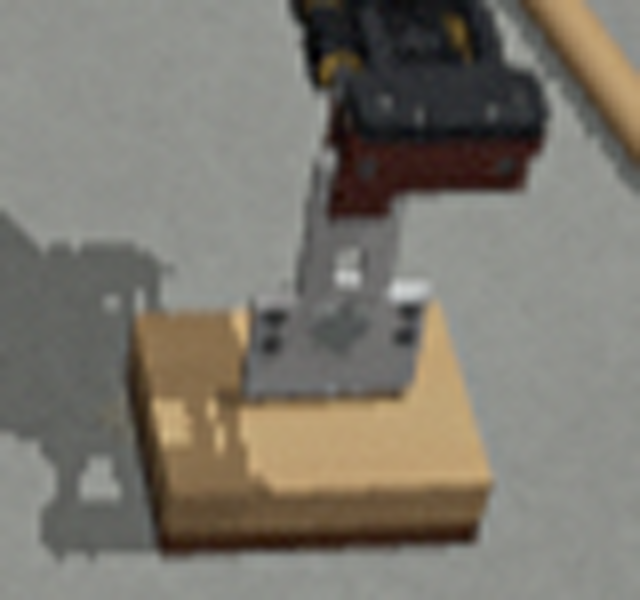

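View pics/p2_side.png

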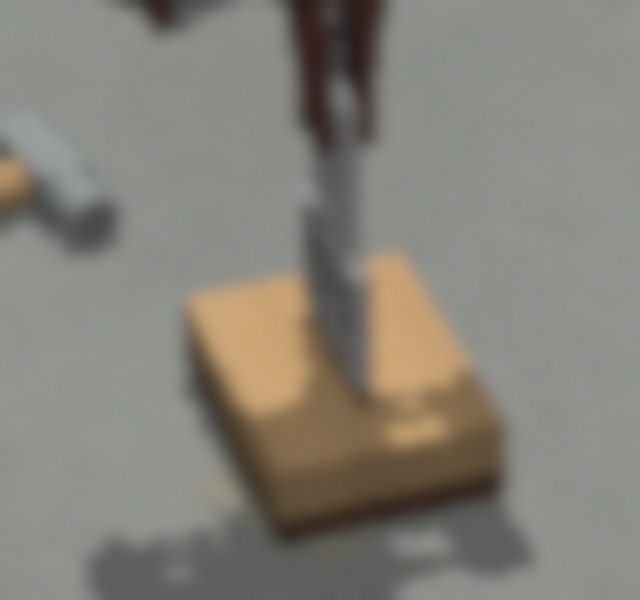

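The plate is right over the slot (its lower edge spans (245,395) to (415,390) in the scene crop). I'll lower gently.

```bash
python3 -m jog '[[0,[0.05,0.1,0.04],[0,0,0]],[0,[0.05,0.3,0.04],[0,0,0]],[0,[0.05,0.5,0.04],[0,0,0]],[0,[0.05,0.7,0.04],[0,0,0]],[0,[0.05,0.9,0.04],[0,0,0]],[0,[0.05,0.9,0.04],[0,0,0]],[0,[0.05,0.9,0.04],[0,0,0]]]'; python3 - <<'E'
from h import *
print(cur()[2]['ft_force'],cur()[2]['moment']);to([621.85,215.9,121.6],grasp_R(-0.137))
E
```

```text
t: 13.85
ee_pos: [622.5, 215.9, 144.9]
orientation: [-1.14, 1.309, -1.311]
ft_force: [-3.3, -4.0, 10.9]
width: 7.9
[-3.327 -3.954 10.852] [-0.445  1.043  0.11 ]
shift cm [ 0.005  2.326 -0.068] turn [-0.001 -0.001 -0.   ] deg 0.09375111891492167
```

It caught on the rim, with about 13 N upward. I'll back up slightly and take a closer look.

```bash
python3 -m jog '[[0,[0,-0.3,0],[0,0,0]],[0,[0,-0.8,0],[0,0,0]],[0,[0,-0.8,0],[0,0,0]],[0,[0,-0.8,0],[0,0,0]]]'; python3 - <<'E'
from h import *
print(cur()[2]['ft_force'],cur()[2]['moment'],cur()[0])
for n,b in(('scene',(330,205,50,40)),('side',(235,165,50,50))):
    d=snap(n); x,y,w,h=b
    cv2.imwrite('pics/p3_%s.png'%n,cv2.resize(d['color'][y:y+h,x:x+w],None,fx=12,fy=12,interpolation=2)[:,:,::-1])
W=snap('wrist'); cv2.imwrite('pics/w12.png',cv2.resize(W['color'][90:270,200:360],None,fx=5,fy=3.3)[:,:,::-1])
E
```

```text
t: 14.25
ee_pos: [621.9, 216.1, 150.8]
orientation: [-1.141, 1.31, -1.31]
ft_force: [-0.1, -0.6, -3.0]
width: 7.8
[-0.104 -0.579 -2.952] [-0.062  0.094  0.047] [621.893 216.065 150.756]
```

View pics/p3_scene.png

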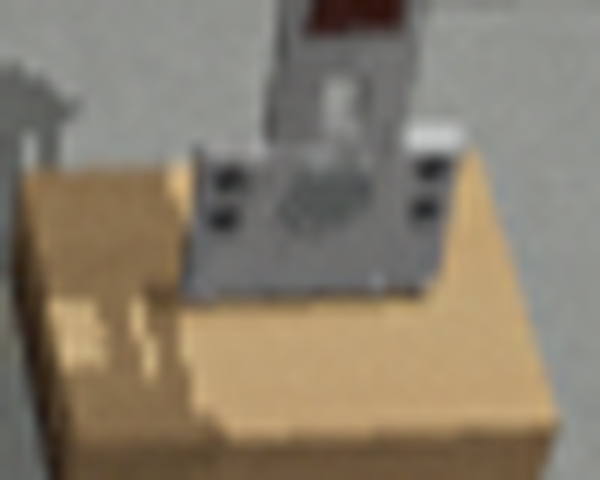

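View pics/p3_side.png

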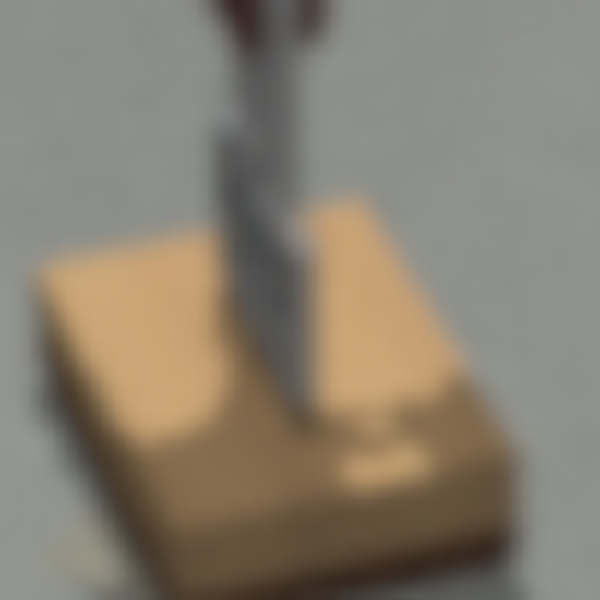

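View pics/w12.png

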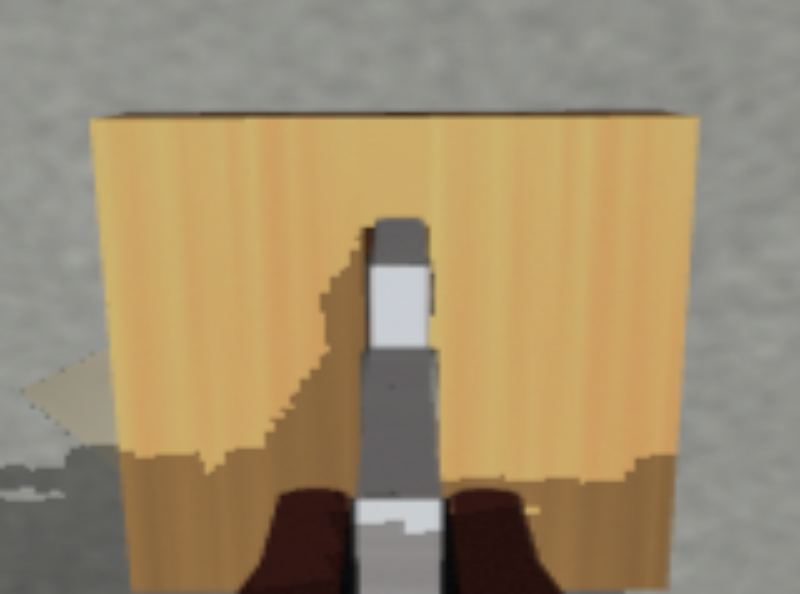

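```bash
python3 - <<'E'
from h import *
W=load('wrist');P,Rc,o=cur()
ys,xs=np.mgrid[150:260,262:300]; px=np.c_[xs.ravel(),ys.ravel()]
t=Rc.inv().apply(depthpts(W,px)-P)
for y in range(150,250,4):
    k=(px[:,1]==y)&(abs(t[:,2])<5.5)&(t[:,1]<104); 
    if k.sum()>2: print(y,k.sum(),np.median(t[k],0),px[k][:,0].min(),px[k][:,0].max(), t[k][:,2].min(),t[k][:,2].max())
E
```

```text
158 11 [-39.989  94.255   0.449] 275 291 -2.8355002160197 4.354781458484081
162 10 [-39.302  77.902   0.74 ] 275 284 -2.6206267171922075 4.098930555136619
166 12 [-38.694  63.416   0.722] 274 285 -3.175202370476217 4.655152168742888
170 13 [-38.174  50.378   0.449] 274 296 -2.9599615658937393 4.376897319492897
174 14 [-35.659  49.474   0.705] 273 286 -3.713541309138005 5.154750675329513
178 15 [-32.89   49.845   0.449] 273 297 -3.6846731180730465 5.104597298154343
182 14 [-30.184  49.792   0.709] 273 286 -3.6741100277220973 5.1369474111116205
186 12 [-27.344  50.247   0.71 ] 274 285 -2.978965580007375 4.411445179058741
190 12 [-24.616  50.111   0.711] 274 285 -2.9927761864316 4.415256447851954
194 12 [-21.946  49.683   0.71 ] 274 285 -3.012281478297019 4.4349785250429505
198 15 [-20.793  43.557   0.376] 272 286 -4.6782245106621385 5.3871369014960635
202 15 [-20.459  35.03    0.379] 272 286 -4.61317055073336 5.320072420182834
206 15 [-20.25   26.786   0.381] 272 286 -4.513299202297588 4.645329633487365
210 15 [-20.008  19.31    0.383] 272 286 -4.540996973923069 4.472754314450062
214 15 [-19.728  12.524   0.386] 272 286 -4.522599927673899 4.356535593760579
218 15 [-19.371   6.472   0.387] 272 286 -4.537605128128246 4.2155509318359075
222 15 [-19.147   0.465   0.389] 272 286 -3.3298457133873143 4.083415639183436
226 16 [-18.887  -5.033   0.647] 272 287 -3.2052233900923772 4.5122891064779385
230 16 [-18.704 -10.368   0.642] 272 287 -3.0921847540538816 4.381585220777577
234 16 [-18.379 -14.999   0.636] 272 287 -3.0011330968024947 4.284622270072403
238 17 [-18.293 -19.932   0.395] 271 287 -3.3742536978760347 4.133618889495727
242 21 [-17.741 -23.459  -0.063] 268 288 -5.3796979800864415 4.5389879509780116
246 21 [-15.834 -23.664  -0.066] 268 288 -5.159869431494169 4.577568347431328
```

The plate has swung about 0.04 rad in the grip, in its own plane, and sits about 0.7 mm off-centre. Its bottom is therefore about 5 mm too far towards +y. I'll level it with the wrist.

```bash
python3 - <<'E'
from h import *
Rg=grasp_R(-0.137); Rt=Rg*R.from_rotvec([0,0,-0.04])
p=np.array([621.87,215.9,154])-Rg.apply([-1.1,0,0.8]); p[2]=154; print(p)
to(p,Rt)
E
```

```text
[620.927 214.92  154.   ]
shift cm [ 0.118 -0.351 -0.065] turn [ 0.    -0.001 -0.04 ] deg 2.278835325086363
```

```bash
python3 -m jog '[[0,[0.06,-0.4,-0.04],[0,0,-0.02]],[0,[0.12,-0.35,-0.07],[0,0,-0.04]],[0,[0.12,-0.35,-0.07],[0,0,-0.04]],[0,[0.12,-0.35,-0.07],[0,0,-0.04]]]'; cat > chk.py <<'E'
from h import *
import sys
W=snap('wrist');P,Rc,o=cur(); cv2.imwrite('pics/'+sys.argv[1],cv2.resize(W['color'][90:270,200:360],None,fx=5,fy=3.3)[:,:,::-1])
Rg=grasp_R(-0.137); c=np.array([621.87,215.9,15])
ys,xs=np.mgrid[120:260,262:300]; px=np.c_[xs.ravel(),ys.ravel()]
t=Rg.inv().apply(depthpts(W,px)-c)   # slot frame: x = -y, z = thickness, y=down
zt=15-t[:,1]
print('tcp',P,o['ft_force'],(Rg.inv()*Rc).as_rotvec())
zb=-t[:,1]
for y in range(126,262,6):
    k=(px[:,1]==y)&(abs(t[:,2])<5.5)&(zb>32)
    if k.sum()>2: print(y,k.sum(),'x %.1f h %.1f'%tuple(np.median(t[k][:,:2],0)*[1,-1]),'z', t[k][:,2].min(),t[k][:,2].max())
E
python3 chk.py w13.png
```

```text
t: 14.8
ee_pos: [621.0, 215.3, 154.3]
orientation: [-1.173, 1.293, -1.339]
ft_force: [0.1, -0.3, -2.8]
width: 7.7
tcp [620.978 215.1   154.243] [-0.145 -0.325 -1.88 ] [-0.     0.001 -0.04 ]
156 7 x -35.4 h 34.0 z -2.0547127889522523 2.8667596826917117
162 10 x -35.4 h 59.7 z -3.384935004797424 3.3312882376010546
168 12 x -35.4 h 81.1 z -3.826640476280783 3.7090466923536565
174 14 x -32.8 h 88.0 z -4.47573197777259 4.37536328689334
180 14 x -28.8 h 88.3 z -4.45164106605721 4.335439666020376
186 12 x -24.5 h 87.9 z -3.762938143469799 3.644727305356623
192 12 x -20.5 h 88.3 z -3.7656918430911084 3.6689143285683303
198 16 x -18.3 h 95.1 z -5.462974862054468 5.371275924411197
204 16 x -18.2 h 107.1 z -5.345545872168432 5.247679669130818
210 16 x -18.3 h 118.6 z -5.317706299854833 5.191828474683284
216 16 x -18.3 h 128.9 z -5.303629654059943 5.193369473451915
222 16 x -18.4 h 138.2 z -4.089209196961536 5.212034784797861
228 16 x -18.3 h 146.2 z -3.9620989288018365 3.6658503904669875
234 16 x -18.5 h 154.2 z -3.7605064755703754 3.4843864205100545
240 19 x -18.5 h 161.1 z -4.067198420940022 5.4258337570608886
246 21 x -16.0 h 162.1 z -5.014791473199191 5.253660465869562
252 23 x -12.8 h 162.0 z -5.353649723878166 5.442819857851277
258 23 x -9.7 h 161.9 z -5.126729211768518 5.327808493545672
```

View pics/w13.png

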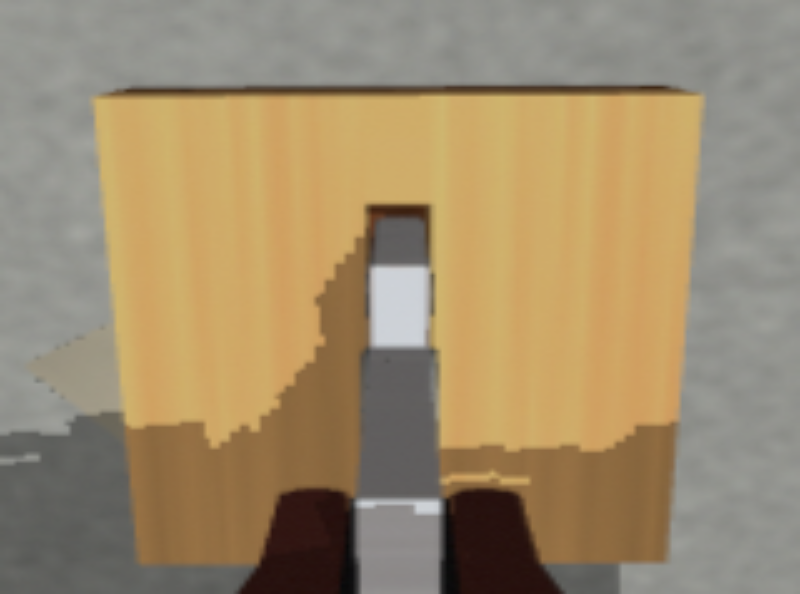

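The plate end at (400,240) now sits centred in the slot opening, columns 366 to 430. I'll lower straight down.

```bash
python3 -m jog '[[0,[-0.01,0.2,0],[0,0,0]],[0,[-0.02,0.5,0],[0,0,0]],[0,[-0.03,0.8,0],[0,0,0]],[0,[-0.04,1.1,0],[0,0,0]],[0,[-0.05,1.3,0],[0,0,0]],[0,[-0.05,1.3,0],[0,0,0]]]'; python3 chk.py w14.png | head -1
```

```text
t: 15.45
ee_pos: [620.8, 214.8, 140.9]
orientation: [-1.173, 1.294, -1.339]
ft_force: [-0.6, -0.3, -1.8]
width: 7.6
tcp [620.941 214.846 141.097] [-0.296 -0.597 -2.622] [-0.     0.001 -0.04 ]
```

Entered with no contact (bottom about 34 mm up). I'll continue down.

```bash
python3 -m jog '[[0,[-0.01,0.3,0],[0,0,0]],[0,[-0.02,0.6,0],[0,0,0]],[0,[-0.04,0.9,0],[0,0,0]],[0,[-0.05,1.2,0],[0,0,0]],[0,[-0.06,1.5,0],[0,0,0]],[0,[-0.06,1.6,0],[0,0,0]],[0,[-0.06,1.6,0],[0,0,0]]]'; python3 chk.py w15.png | head -1
```

```text
t: 16.2
ee_pos: [620.9, 214.8, 125.0]
orientation: [-1.173, 1.293, -1.339]
ft_force: [0.5, 0.7, -1.5]
width: 7.8
tcp [621.023 214.879 125.242] [ 0.338 -0.043 -2.078] [-0.     0.001 -0.04 ]
```

```bash
python3 -m jog '[[0,[0,0.1,0],[0,0,0]],[0,[-0.01,0.2,0],[0,0,0]],[0,[-0.01,0.28,0],[0,0,0]],[0,[-0.01,0.28,0],[0,0,0]]]'; python3 -m jog '[[0,[0,0.05,0],[0,0,0]],[0,[0,0.05,0],[0,0,0]]]'
```

```text
t: 16.65
ee_pos: [620.9, 214.8, 122.4]
orientation: [-1.173, 1.293, -1.339]
ft_force: [1.0, -0.4, -2.2]
width: 7.7
t: 16.85
ee_pos: [621.0, 214.8, 122.0]
orientation: [-1.172, 1.293, -1.339]
ft_force: [1.4, 0.6, -1.7]
width: 8.1
```

```bash
python3 -m jog '[[0,[0,0.05,0],[0,0,0]],[0,[0,0.08,0],[0,0,0]],[0,[0,0.08,0],[0,0,0]]]'; python3 -m jog '[[0,[0,0.06,0],[0,0,0]],[0,[0,0.06,0],[0,0,0]]]'
```

```text
t: 17.15
ee_pos: [621.2, 214.9, 121.8]
orientation: [-1.172, 1.293, -1.339]
ft_force: [-0.8, -0.9, 3.8]
width: 8.0
t: 17.35
ee_pos: [621.4, 214.9, 121.8]
orientation: [-1.172, 1.293, -1.339]
ft_force: [-2.2, -0.3, 9.0]
width: 7.5
```

Floor reached, at the expected height. I'll relax the press, take a look, then let go.

```bash
python3 -m jog '[[0,[0,-0.08,0],[0,0,0]],[0,[0,-0.08,0],[0,0,0]]]'; python3 chk.py w16.png;python3 - <<'E'
from h import *
for n,b in(('scene',(330,195,50,50)),('side',(235,155,50,50))):
    d=snap(n); x,y,w,h=b
    cv2.imwrite('pics/p4_%s.png'%n,cv2.resize(d['color'][y:y+h,x:x+w],None,fx=11,fy=11,interpolation=2)[:,:,::-1])
E
```

```text
t: 17.55
ee_pos: [621.3, 214.9, 121.8]
orientation: [-1.172, 1.293, -1.339]
ft_force: [-1.7, -0.6, 4.1]
width: 8.0
tcp [621.233 214.898 121.805] [-0.844 -0.316  4.476] [ 0.     0.001 -0.04 ]
168 11 x -34.9 h 47.8 z -3.4494015508860483 3.399096821189027
174 14 x -32.5 h 55.5 z -4.131550264680713 4.7461115434707875
180 14 x -28.3 h 55.3 z -4.098625429189017 4.7132866378805724
186 12 x -24.4 h 56.1 z -3.3877508741552655 3.997841998119692
192 12 x -20.0 h 55.5 z -3.4405234891578136 4.002594711896408
198 15 x -17.9 h 62.2 z -5.084774187507578 4.962649989908921
204 15 x -18.1 h 75.5 z -4.973833200290742 4.871301562608902
210 15 x -18.1 h 86.7 z -4.97184623096363 4.062659374871941
216 15 x -18.0 h 96.4 z -4.977524202914714 3.8440036766190677
222 15 x -17.9 h 105.3 z -3.7718989773099723 3.680842322385675
228 16 x -18.2 h 114.2 z -3.6169656738302494 3.996009011559416
234 16 x -18.2 h 121.8 z -3.4407808560965747 3.8238221729736526
240 19 x -18.1 h 128.4 z -5.377362563579465 4.0919407804128545
246 23 x -15.6 h 129.7 z -5.2268040698616 5.098832429012792
252 23 x -12.6 h 129.8 z -5.426819767720868 5.412355520425544
258 23 x -9.2 h 129.2 z -5.291569401432422 5.148940892453741
```

View pics/p4_scene.png

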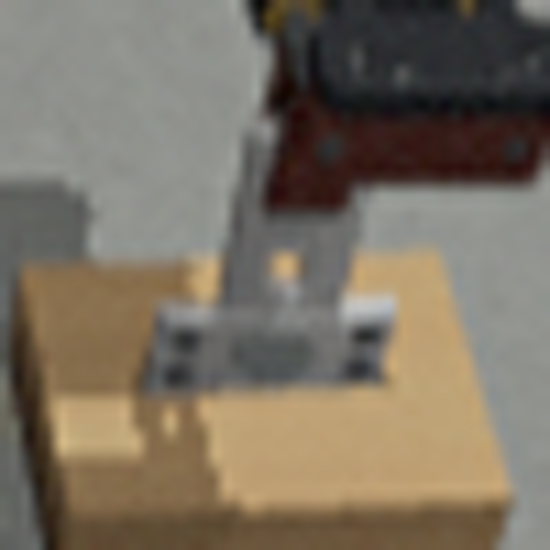

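The shoulder measures 55.6 mm and the top 129.6 mm above the slot floor (nominal 56 and 130), so it is fully seated. Releasing.

```bash
python3 -m jog '[[0.1,[0,0,0],[0,0,0]],[0.25,[0,0,0],[0,0,0]],[0.4,[0,0,0],[0,0,0]],[0.4,[0,0,0],[0,0,0]],[0.4,[0,0,0],[0,0,0]]]'; python3 - <<'E'
from h import *
snap('wrist','w17.png'); print(cur()[2]['ft_force'])
E
```

```text
t: 18.2
ee_pos: [621.0, 214.8, 121.3]
orientation: [-1.172, 1.293, -1.339]
ft_force: [-0.8, -0.7, 0.2]
width: 34.7
[-0.098  0.404  0.218]
```

View pics/w17.png

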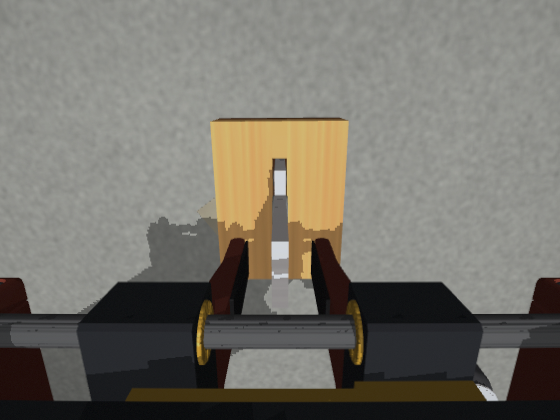

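The fingers, at (235,260) and (325,260), are clear of the plate, which stands upright at (280,210). Retreating upward.

```bash
python3 -m jog '[[0.4,[0.04,-1,0],[0,0,0]],[0.4,[0.1,-3,0],[0,0,0]],[0.4,[0.24,-6,0],[0,0,0]],[0.4,[0.4,-10,0],[0,0,0]],[0.4,[0.6,-14,0],[0,0,0]],[0.4,[0.6,-15,0],[0,0,0]],[0.4,[0.6,-15,0],[0,0,0]]]'; python3 -m jog '[[0.4,[5,-2,-3],[0,0,0]],[0.4,[10,-2,-6],[0,0,0]],[0.4,[10,-2,-6],[0,0,0]],[0.4,[10,-2,-6],[0,0,0]],[0.4,[10,-2,-6],[0,0,0]]]'; python3 - <<'E'
from h import *
W=snap('wrist','w18.png'); d=snap('scene','sc18.png'); snap('side','sd18.png')
Rg=grasp_R(-0.137); c=np.array([621.87,215.9,15])
ys,xs=np.mgrid[0:420:1,0:560:1]; px=np.c_[xs.ravel(),ys.ravel()]
t=Rg.inv().apply(depthpts(W,px)-c)*[1,-1,1]
k=(t[:,1]>127)&(t[:,1]<134)&(abs(t[:,0])<40)&(abs(t[:,2])<20); print('tab top',k.sum(),np.percentile(t[k],[2,50,98],axis=0))
k=(t[:,1]>52)&(t[:,1]<60)&(abs(t[:,0])<40)&(abs(t[:,2])<20); print('shoulder',k.sum(),np.percentile(t[k],[2,50,98],axis=0))
print(cur()[2]['ft_force'])
E
```

```text
t: 18.95
ee_pos: [622.1, 215.2, 274.3]
orientation: [-1.168, 1.291, -1.34]
ft_force: [-0.5, 0.2, -0.3]
width: 35.1
t: 19.45
ee_pos: [547.7, 124.9, 294.5]
orientation: [-1.173, 1.295, -1.339]
ft_force: [-0.1, 0.2, -0.5]
width: 35.3
tab top 421 [[-18.026 127.785  -3.846]
 [ -1.048 129.712   0.006]
 [ 17.153 131.16    4.23 ]]
shoulder 283 [[-34.548  52.443  -4.494]
 [ -0.615  55.616  -1.082]
 [ 34.005  57.762   4.082]]
[-0.084 -0.864 -0.137]
```

View pics/w18.png

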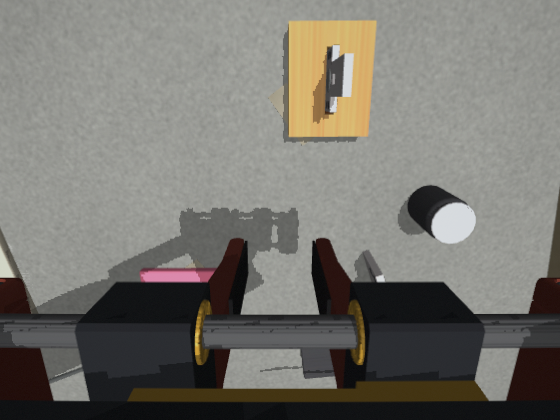

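View pics/sc18.png

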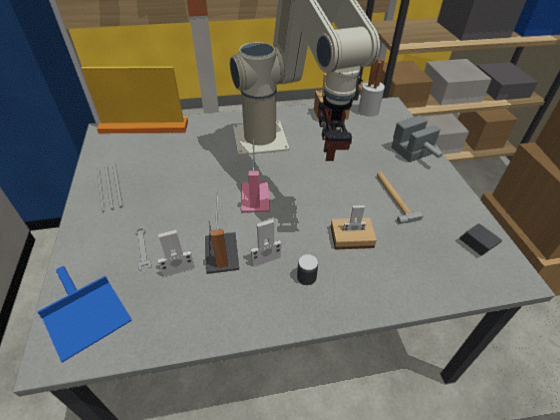

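The plate stands upright in the block at (355,225), and the hammer, wrench and tin are where they were. Handing in.

```bash
python3 - <<'E'
from workcell import ctrl
print(ctrl.close_job())
E
```

```text
the job is handed in; nothing more can be done
None
```

I took the plate off the dark stand's peg, lifted it over the upturned tip and lowered it into the block's slot. It touched the slot floor before I let go. The job was handed in at about 19.5 s.

- **Peg force:** at the readings I took after each move, apart from the plate's weight of about 2.5 N, the force stayed within about 1 N. That is close to the sensor noise and well under 8 N. The peg looked unchanged afterwards.
- **What went wrong:** the first try at the slot caught on the block's rim, with about 13 N upward on the tool. The plate was leaning about 0.04 rad in the grip, which I hadn't noticed. I backed up, levelled it with the wrist and re-centred it, and it then went in freely.
- **Reaching the floor:** the tool met the floor at about the expected height. I pressed with roughly 11 N at most and eased off before opening the fingers.
- **Last checks, gripper clear:** the plate's top is 129.7 mm and its shoulders 55.6 mm above the slot floor (nominal 130 and 56). It stands upright and centred to about 1 mm.
- **Bystanders:** in the last picture the hammer, wrench and tin look unmoved. I judged that by eye and did not measure it.

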